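# Lock the draining hook and hang the wire basket

### The arm

A 6-joint arm with a two-finger parallel gripper is mounted at the origin on the work surface. World frame = base frame: x ahead of the robot, y to its left, z up, the work surface at z = 0. Lengths are in m, angles in degrees, forces in N, time in s.
With the tool pointing down it reaches from about 0.4 to 0.825 m from the base axis. Payload 7 kg.
Tool frame: the origin (TCP) lies midway between the tips of the shut fingers; the grasp point (between the pads) lies 19 mm behind it; z points along the fingers, y is the line along which they close (so a half turn about z gives the same grasp; the last joint's range is limited). The gripper opens to 88 mm and grips with 3 to 60 N. Pads are 19 mm wide; open, the fingers measure 130 mm over their backs; the gripper's body (78 mm by 193 mm) begins 47 mm behind the grasp point.
Start: joints at [-57.806, 20.546, 0.682, 0, -70.136, -16.507], TCP at [0.182, -0.65, 0.195] pointing down, gripper open.
Joint ranges: [-176.03, 176.03], [-82.01, 121.73], [-58.28, 71.71], [-173.87, 95.51], [-174.79, -0.11], [-173.66, 173.66]. Speed limits (degrees/s): [136.94, 136.94, 172.46, 180, 180, 180].

### API

Orientations are given as [roll, pitch, yaw] about the fixed x, y, z axes, in that order (R = Rz(yaw) Ry(pitch) Rx(roll)).
In Python, from plant import get_state, optics, order gives the robot as it stands. The module is installed in compiled form; this text tells all that it offers.
- The arm moves only by the tool send_rows, never from a script. Its argument "moves" is a list of rows, each an object with "slide": the shift along the tool's x, y, z as a fraction of full scale, a list of three; "turn": the turn about the tool's z as a fraction of full scale; "gripper": the opening, from 0 (shut) to 1 (fully open). A call has exactly 5 rows; each row is the pose to reach, as a shift and turn from the pose commanded when the call began, along the tool's axes at that moment; what a row does not reach only later rows make up. Full scale, the value 1, is 150 mm for a shift and 90 degrees for a turn. A row lasts 1/12 s, in which the tool goes at most 41.7 mm and 7.16 degrees, less where a joint would pass 70% of its speed; a pose out of reach is approached as far as the arm can. A call with a number of a shift or a turn outside -1 to 1 is refused whole. A call with a gripper value outside its range is refused whole. The fingers move at their own pace and stop on an object; "newtons" is the grip in N (left out, the last holds). Time passes only in rows, so rows that repeat a pose let the fingers close, or fill a call up. It gives the time, the measured TCP pose, the force, the opening and the grip force at its end, in the units of the state.
- get_state(): the state, without advancing time (a new reading comes with each control period).
- optics.capture(name): name is "scene" or "top" or "wrist"; returns a dict with "img" (420x560x3 uint8, red, green, blue), "intrinsics" (3x3 intrinsics, pixels), "origin" and "attitude" of the camera in the world. Camera axes: x right, y down, z forward; pixel columns grow to the right and rows downward; lengths in m; the calibration is good to about 2 mm. The wrist camera is an equidistant fisheye: a pixel r from the principal point sees the ray r / f radians off the axis. A picture is of the moment at which its call begins. There is no depth.
- order.close_job(): hands the job in; it is judged then, once.
Trained networks look in the newest picture that a camera, given by its name, has taken for a name from the list of things; names that differ only in an ending like _2 or _b are one class to them, and where a whole thing is asked for, a point or a joint stands for the part that bears it (a point fixed in the world has none). Each returns a list of dicts, best first, with "p" (0 to 1); they miss things now and then, are a little off and sometimes report something else, mostly with a low value. They report only what shows in the picture. A call takes as long as a camera call. They do not tell look-alikes from the thing itself.
- optics.look_for(camera, name): "location" ([x, y, z] in m, in world coordinates, good to about 4 mm: the middle of the surface that is visible of it).
The state is a dict: "time_s": time; "joints": joint angles; "qd": joint speeds; "joint_torque": joint torques, N m; "tcp_pos": TCP position; "eef_rot": TCP orientation; "contact_force": force on the tool from outside, world axes, zero at the start; "moment": the same for the moment, N m; "gripper_width": finger opening in m; "gripper_force": force on a finger pad.
Only numpy, scipy, OpenCV 4.12 (cv2) and the standard library are available. Lean on these libraries where they do the work, as an engineer would, in place of code of your own. Each camera call takes 0.05 s, during which the arm holds its last target. There are 200 camera calls.

### The job

Push the sliding double hook along its rail to the robot's left until it is fully home against its stop, then swing the red cam lever right over to the same side to lock it there. After that, hang the wire basket by its handle on both prongs of the hook and leave it hanging freely, level and at rest over the drip tray, without shifting or knocking over the flask, the oil bottle or the beaker.

Things in the scene. Friction and masses are not known exactly. Their poses are not given: they have to be found in the camera images.
- frame: fixed steel lattice. Origin on the table below its rail; x away from the robot, y left along the rail. 20 mm posts at y -160 and +190 mm; 16 mm rail at x 0, height 215; a second 16 mm bar above it at x +10, height 335 mm, which an upright gripper over the hook would strike: lean the tool back towards the robot 25 to 45 degrees. Blue drip tray 18 mm high at x -170 to 0, y -35 to +135
- hook (a joint): travel of the sliding double hook along the rail (m): 0 at its right (-y) end, 0.120 fully home at its left (+y) stop, where the hook block's middle is at frame y +50 mm. It starts between 0 and 0.05 and slides with a few newtons
- hook_push (a point): middle of the right (-y) side face of the black hook block, to push towards frame +y; moves with the slide. The block spans frame x -46 to +14 mm, 84 mm in y, heights 191 to 241 mm; two brass prongs of 8 mm diameter stick out of its front
- hook_seat (a point): midway between the hook's prongs: where the axis of the basket's handle lies when hung (frame x -80, height 232 mm); axes as the frame's. The prongs, 32 mm to either side in y, dip into a V here and end 20 mm nearer the robot in upturned tips 250 mm high; the block's front is 34 mm behind. Bring the bar in above the tips, along y, and lower it into the V
- lever (a joint): angle of the red cam lever about its upright pivot (rad): 0 open, handle to frame -x (at the robot); 1.6 locked, handle to frame +y. Starts between 0 and 0.22; stays where left (2 N at the knob). Its tongue swings in behind a tooth on the hook block's arm and draws in the last few mm; swung over too early it bars the hook's way home instead
- lever_knob (a point): middle of the upright red knob at the lever's end: 18 mm diameter, 238 to 283 mm above the table, 72 mm from the pivot; moves with the lever. Push it sideways
- lever_pivot (a point): fixed point on the lever's pivot axis at the height of the knob's middle (262 mm); frame x = -30, y = +165 mm. Axes as the frame's
- basket: loose stainless wire basket, 80 (x) x 104 (y) x 60 mm high, 0.2 to 0.35 kg. Origin at the centre of its underside, z up. Fixed stiff wire handle, 7 mm diameter, in the plane x = 0: uprights at y +-56 mm, a level top bar along y with its axis 130 mm above the underside
- basket_handle (a point): middle of the basket handle's top bar, on the blue grip sleeve of 12 mm diameter that covers y = -18 to +18 mm; axes as the basket's (bar along y). Pinch it across x, from above or tilted
- flask: bystander: three-necked glass flask, 108 mm diameter, 150 mm high; origin at the centre of its underside. Leave alone
- oil_bottle: bystander: amber bottle, 68 mm diameter, 160 mm high; origin at the centre of its underside. Leave alone
- beaker: bystander: glass beaker, 72 mm diameter, 85 mm high; origin at the centre of its underside. Leave alone
Things that resemble listed ones, but are neither listed nor needed, are in the scene too. What is shaped like the basket but yellow is not meant.

How it is judged:
By the outcome, as a careful person would: the job done as asked, in the order asked, and still so for the second after the job is handed in, with the robot touching nothing.
It also fails if it takes over 64 s, if anything falls off the work surface, if the arm or the gripper's body presses on something with over 40 N, if the wrist force passes 120 N, or if a joint passes its speed limit or range.

## Working session

There is one attempt and no reset: what is moved stays moved. The work goes in short steps, Python scripts to look and compute and a tool call to move; the robot and the scene stay as the last step left them, time stands still between calls to the robot, and variables do not carry over. Pictures are saved under pics/ and viewed, at most 10 in all, crops included, and the job is handed in when it is done.

Besides the shell and the picture viewer there is one more tool, called after "Request:" by a JSON object that holds its "op" and its "data", one argument or row to a line. send_rows: Moves the arm, as the interface text tells. Shift numbers are shares of 150 mm and turn numbers shares of 90 degrees, none past 1 either way. Its arguments: {"type":"object","properties":{"moves":{"type":"array"},"newtons":{"type":"number"}},"required":["moves"]}

```bash
mkdir -p pics
cat > h.py <<'E'
import numpy as np, cv2
from plant import get_state, optics, order
from scipy.spatial.transform import Rotation as R
def snap(c,f=None):
    d=optics.capture(c)
    if f: cv2.imwrite('pics/'+f,d['img'][:,:,::-1])
    return d
def proj(d,p):
    A=np.array(d['attitude']); 
    q=A.T@(np.array(p)-d['origin']) if A.shape==(3,3) else R.from_euler('xyz',A,degrees=True).inv().apply(np.array(p)-d['origin'])
    K=np.array(d['intrinsics']); u=K@(q/q[2]); return u[:2].round(0)
E
python3 - <<'E'
from h import *
s=get_state(); print({k:np.round(v,3).tolist() for k,v in s.items()})
for c in('scene','top'):
    d=snap(c,c+'1.png'); print(c,np.round(d['intrinsics'],1).tolist(),np.round(d['origin'],3),np.round(d['attitude'],4).tolist())
    for n in('hook','hook_push','hook_seat','lever','lever_knob','basket','basket_handle','flask','oil_bottle','beaker','frame'):
        for r in optics.look_for(c,n)[:3]: print(n,round(r['p'],2),np.round(r['location'],3),proj(d,r['location']))
E
```

```text
{'time_s': 0.0, 'joints': [-57.804, 20.591, 0.635, -0.021, -70.135, -16.507], 'qd': [-0.081, -0.066, 0.037, -0.044, -0.04, -0.001], 'joint_torque': [-0.001, -58.272, 29.305, 6.997, 0.007, -0.0], 'tcp_pos': [0.182, -0.649, 0.194], 'eef_rot': [179.907, -0.007, -164.317], 'contact_force': [-0.232, 0.992, 0.672], 'moment': [0.007, -0.016, -0.036], 'gripper_force': 0.0, 'gripper_width': 0.087}
scene [[381.6, 0.0, 282.6], [0.0, 381.6, 219.0], [0.0, 0.0, 1.0]] [ 1.101 -0.084  1.035] [-145.9471, -0.1095, 79.4866]
hook 0.98 [ 0.637 -0.035  0.243] [267. 243.]
hook 0.67 [0.648 0.038 0.216] [297. 248.]
hook_push 0.94 [ 0.638 -0.036  0.24 ] [267. 244.]
hook_seat 0.8 [ 0.64  -0.035  0.238] [267. 245.]
lever 0.52 [0.594 0.168 0.255] [344. 213.]
lever_knob 0.7 [0.599 0.17  0.247] [345. 216.]
basket 0.74 [ 0.325 -0.271  0.038] [181. 205.]
basket 0.59 [ 0.473 -0.345  0.03 ] [159. 249.]
basket_handle 0.91 [ 0.324 -0.274  0.038] [181. 204.]
basket_handle 0.78 [ 0.475 -0.343  0.033] [159. 249.]
flask 0.94 [ 0.75  -0.354  0.086] [150. 333.]
oil_bottle 0.59 [0.516 0.435 0.095] [416. 210.]
beaker 0.75 [0.40
[... 249 characters left out ...]
0.032  0.24 ] [304. 182.]
hook_push 0.91 [ 0.62  -0.036  0.239] [305. 182.]
hook_seat 0.84 [ 0.619 -0.033  0.241] [304. 183.]
hook_seat 0.59 [ 0.475 -0.342  0.042] [396. 237.]
lever 0.45 [0.598 0.167 0.251] [234. 189.]
lever_knob 0.56 [0.601 0.17  0.25 ] [233. 188.]
basket 0.82 [ 0.322 -0.267  0.043] [374. 284.]
basket 0.77 [ 0.478 -0.34   0.04 ] [396. 237.]
basket 0.23 [0.623 0.043 0.136] [279. 187.]
basket_handle 0.96 [ 0.474 -0.344  0.041] [397. 238.]
basket_handle 0.96 [ 0.321 -0.273  0.042] [376. 285.]
basket_handle 0.21 [0.621 0.043 0.137] [278. 188.]
flask 0.67 [ 0.723 -0.354  0.088] [402. 160.]
oil_bottle 0.64 [0.496 0.434 0.11 ] [154. 228.]
frame 0.62 [0.622 0.045 0.135] [278. 187.]
```

View pics/scene1.png

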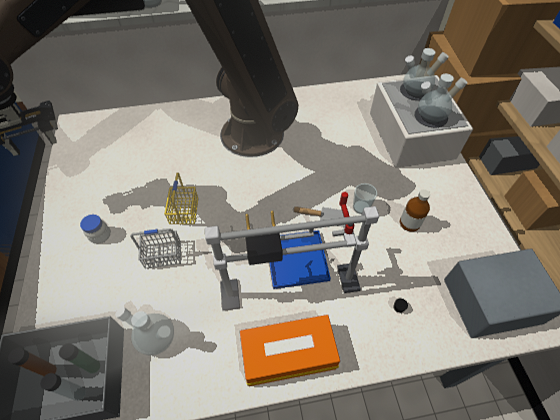

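View pics/top1.png

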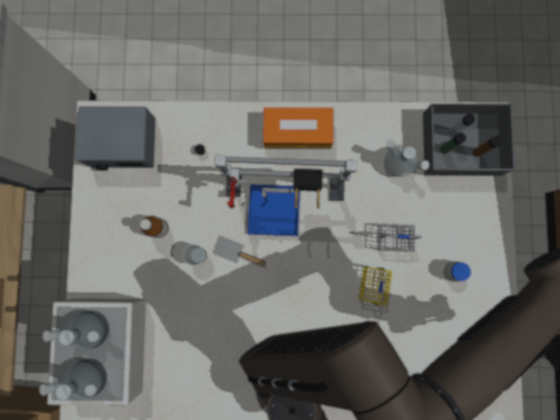

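Run:
```python
import cv2,numpy as np
a=cv2.imread('pics/top1.png')[140:265,205:430]; b=cv2.imread('pics/scene1.png')[165:315,120:390]
a=cv2.resize(a,None,fx=3.5,fy=2.4,interpolation=3)
a=cv2.imread('pics/top1.png')[145:255,210:430]
a=cv2.resize(a,None,fx=2.6,fy=2.6,interpolation=3); b=cv2.resize(b[:115],None,fx=2.6,fy=2.6,interpolation=3)
w=max(a.shape[1],b.shape[1]); p=lambda i:cv2.copyMakeBorder(i,0,0,0,w-i.shape[1],0)
c=np.vstack([p(a),p(b)]);print(a.shape,c.shape); cv2.imwrite('pics/crop1.png',c)
```

```text
(286, 572, 3) (585, 702, 3)
```

View pics/crop1.png

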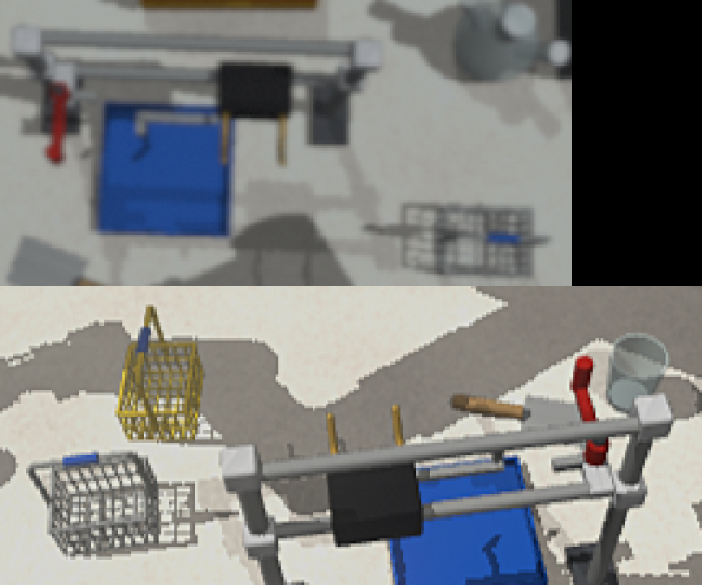

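```bash
cat >> h.py <<'E'
def ray(d,px):
    K=np.array(d['intrinsics']); v=np.linalg.inv(K)@[px[0],px[1],1]
    return np.array(d['origin']),R.from_euler('xyz',d['attitude'],degrees=True).apply(v)
def onz(d,px,z):
    o,v=ray(d,px); return o+v*(z-o[2])/v[2]
def tri(d1,p1,d2,p2):
    o1,v1=ray(d1,p1);o2,v2=ray(d2,p2)
    s=np.linalg.lstsq(np.c_[v1,-v2],o2-o1,rcond=None)[0]; a=o1+s[0]*v1;b=o2+s[1]*v2
    return (a+b)/2,np.linalg.norm(a-b)
def blue(d,box):
    x0,y0,x1,y1=box; h=cv2.cvtColor(np.ascontiguousarray(d['img']),cv2.COLOR_RGB2HSV)
    m=np.zeros(h.shape[:2],np.uint8); k=(abs(h[...,0].astype(int)-110)<14)&(h[...,1]>120)&(h[...,2]>50)
    m[y0:y1,x0:x1]=k[y0:y1,x0:x1]; return m
E
python3 - <<'E'
from h import *
t=snap('top'); s=snap('scene')
c={}
for n,d,b in(('t',t,(385,225,425,250)),('s',s,(140,222,170,242))):
    m=blue(d,b); ys,xs=np.nonzero(m); print(n,len(xs),xs.min(),xs.max(),ys.min(),ys.max()); c[n]=(xs.mean(),ys.mean()); P=np.c_[xs,ys].astype(np.float32); print(cv2.minAreaRect(P))
print('sleeve',tri(t,c['t'],s,c['s']))
print('sleeve at z.134',onz(t,c['t'],.134),onz(s,c['s'],.134))
for px in((220.4,161.2),(351.5,165.4)): print('cap',onz(t,px,.345))
m=blue(t,(235,175,310,245)); ys,xs=np.nonzero(m);r=cv2.minAreaRect(np.c_[xs,ys].astype(np.float32)); print(r)
for p in cv2.boxPoints(r): print('tray',onz(t,p,.018).round(4))
print('caps tri',tri(t,(220.4,161.2),s,(371,213)),tri(t,(351.5,165.4),s,(211,232)))
# block top corners in crop
for p in((219,66),(290,66),(219,115),(290,115)): print('block',onz(t,(210+p[0]/2.6,145+p[1]/2.6),.241).round(4))
print('knob',onz(t,(210+55/2.6,145+152/2.6),.283).round(4), 'pivot',onz(t,(210+62/2.6,145+80/2.6),.25))
# basket rim corners in crop z=.06
for p in((403,207),(530,208),(402,272),(531,275)): print('bk',onz(t,(210+p[0]/2.6,145+p[1]/2.6),.06).round(4))
E
```

```text
t 32 398 408 235 237
((403.0, 236.0), (2.0, 10.0), 90.0)
s 37 144 156 230 233
((149.99232482910156, 231.4384765625), (2.604729175567627, 12.279438018798828), 82.87498474121094)
sleeve (array([ 0.47434636, -0.34299744,  0.12931852]), np.float64(0.0009039083928499023))
sleeve at z.134 [ 0.47403854 -0.3413455   0.134     ] [ 0.47753083 -0.34212535  0.134     ]
cap [0.65762175 0.19590486 0.345     ]
cap [ 0.64849674 -0.15414343  0.345     ]
((272.9889221191406, 209.78802490234375), (49.309696197509766, 48.464168548583984), 2.2025980949401855)
tray [0.4867 0.1468 0.018 ]
tray [0.6501 0.1432 0.018 ]
tray [ 0.6448 -0.0228  0.018 ]
tray [ 0.4817 -0.0173  0.018 ]
caps tri (array([0.65927781, 0.19794316, 0.33945537]), np.float64(0.0025948899565571373)) (array([ 0.64852374, -0.15404769,  0.34488402]), np.float64(0.0002228787258658188))
block [ 0.6549 -0.0036  0.241 ]
block [ 0.6554 -0.0825  0.241 ]
block [ 0.5998 -0.0039  0.241 ]
block [ 0.6004 -0.0825  0.241 ]
knob [0.5518 0.1721 0.283 ] pivot [0.6362556 0.1698063 0.25     ]
bk [ 0.5144 -0.2374  0.06  ]
bk [ 0.5143 -0.3953  0.06  ]
bk [ 0.4335 -0.2353  0.06  ]
bk [ 0.4311 -0.3947  0.06  ]
```

The steel basket's blue sleeve is at scene (150,231) and top (403,236), which triangulates to z = 0.129, close to the expected 0.130. The yellow look-alike is at scene (181,204) and top (376,285), so I'm not using it. The rows can't tilt the tool directly. I'll check cheaply whether overreaching changes the lean.

Request:
{"op": "send_rows", "data": {
  "moves": [
    {"slide": [0, -0.25, -0.2], "turn": 0, "gripper": 0.3},
    {"slide": [0, -0.5, -0.4], "turn": 0, "gripper": 0.3},
    {"slide": [0, -0.75, -0.6], "turn": 0, "gripper": 0.3},
    {"slide": [0, -1, -0.8], "turn": 0, "gripper": 0.3},
    {"slide": [0, -1, -0.8], "turn": 0, "gripper": 0.3}
  ]
}}

```text
time_s: 1.72
tcp_pos: [0.2232, -0.7966, 0.3172]
eef_rot: [-179.8, -0.0, -164.3]
contact_force: [-0.1, -1.2, -0.4]
gripper_width: 0.0595
gripper_force: 0.0
```

Request:
{"op": "send_rows", "data": {
  "moves": [
    {"slide": [0, -0.3, 0], "turn": 0, "gripper": 0.3},
    {"slide": [0, -0.6, 0], "turn": 0, "gripper": 0.3},
    {"slide": [0, -0.9, 0], "turn": 0, "gripper": 0.3},
    {"slide": [0, -1, 0], "turn": 0, "gripper": 0.3},
    {"slide": [0, -1, 0], "turn": 0, "gripper": 0.3}
  ]
}}

```text
time_s: 2.13
tcp_pos: [0.2565, -0.9142, 0.2854]
eef_rot: [-179.6, -0.3, -164.3]
contact_force: [2.0, -1.3, -4.9]
gripper_width: 0.0287
gripper_force: 0.0
```

Request:
{"op": "send_rows", "data": {
  "moves": [
    {"slide": [0, -0.5, 0], "turn": 0, "gripper": 0.3},
    {"slide": [0, -1, 0], "turn": 0, "gripper": 0.3},
    {"slide": [0, -1, 0], "turn": 0, "gripper": 0.3},
    {"slide": [0, -1, 0], "turn": 0, "gripper": 0.3},
    {"slide": [0, -1, 0], "turn": 0, "gripper": 0.3}
  ]
}}

```text
time_s: 2.55
tcp_pos: [0.2672, -0.9532, 0.258]
eef_rot: [-176.1, -0.4, -164.3]
contact_force: [-0.3, 0.7, 0.1]
gripper_width: 0.026
gripper_force: 0.0
```

Request:
{"op": "send_rows", "data": {
  "moves": [
    {"slide": [0, 0.3, 0], "turn": 0, "gripper": 0.3},
    {"slide": [0, 0.6, 0], "turn": 0, "gripper": 0.3},
    {"slide": [0, 0.9, 0], "turn": 0, "gripper": 0.3},
    {"slide": [0, 1, 0], "turn": 0, "gripper": 0.3},
    {"slide": [0, 1, 0], "turn": 0, "gripper": 0.3}
  ]
}}

```text
time_s: 2.97
tcp_pos: [0.2253, -0.8055, 0.25]
eef_rot: [-176.0, -0.4, -164.3]
contact_force: [0.6, -1.6, 1.7]
gripper_width: 0.0265
gripper_force: 0.0
```

```bash
cat >> h.py <<'E'
def plan(target,yawdeg=0,maxstep=.0400,st=None):
    """numbers for calls reaching target (world) turning tool z by yawdeg total; per call end shift/turn"""
    s=st or get_state(); p=np.array(s['tcp_pos']);r=R.from_euler('xyz',s['eef_rot'],degrees=True)
    rem=yawdeg
    for i in range(12):
        d=np.array(target)-p; n=np.linalg.norm(d)
        if n<5e-4 and abs(rem)<.3: break
        v=r.inv().apply(d); k=min(1,5*maxstep/max(n,1e-9),.149/max(abs(v).max(),1e-9)); t=np.clip(rem,-35,35)
        print(i,'slide',(v*k/.15).round(3).tolist(),'turn',round(t/90,3)); p=p+d*k; r=r*R.from_euler('z',t,degrees=True); rem-=t
def show():
    s=get_state(); r=R.from_euler('xyz',s['eef_rot'],degrees=True).as_matrix(); z=r[:,2]
    print('t',round(s['time_s'],2),'tcp',np.round(s['tcp_pos'],4),'lean fwd/left deg',np.degrees(np.arctan2(z[:2],-z[2])).round(1),'toolx',r[:,0].round(3),'F',np.round(s['contact_force'],1),'j',np.round(s['joints'],1))
E
python3 -c "
from h import *
show(); plan([.80,-.02,.48],-72.8)"
```

```text
t 2.97 tcp [ 0.2253 -0.8055  0.25  ] lean fwd/left deg [ 0.7 -3.9] toolx [-0.963 -0.27   0.006] F [ 0.6 -1.6  1.7] j [-60.5  32.5  26.2   1.3 -79.8 -14. ]
0 slide [-0.993, 0.758, -0.359] turn -0.389
1 slide [-0.993, 0.041, -0.286] turn -0.389
2 slide [-0.993, -0.636, -0.339] turn -0.031
3 slide [-0.993, -0.707, -0.35] turn 0.0
4 slide [-0.993, -0.707, -0.35] turn 0.0
5 slide [-0.445, -0.317, -0.157] turn 0.0
```

Request:
{"op": "send_rows", "data": {
  "moves": [
    {"slide": [-0.99, 0.76, -0.36], "turn": -0.39, "gripper": 0},
    {"slide": [-0.99, 0.76, -0.36], "turn": -0.39, "gripper": 0},
    {"slide": [-0.99, 0.76, -0.36], "turn": -0.39, "gripper": 0},
    {"slide": [-0.99, 0.76, -0.36], "turn": -0.39, "gripper": 0},
    {"slide": [-0.99, 0.76, -0.36], "turn": -0.39, "gripper": 0}
  ]
}}

```text
time_s: 3.38
tcp_pos: [0.3399, -0.6534, 0.2965]
eef_rot: [-176.8, -2.6, -128.9]
contact_force: [0.7, -0.7, 0.3]
gripper_width: 0.0016
gripper_force: 0.0
```

Request:
{"op": "send_rows", "data": {
  "moves": [
    {"slide": [-0.99, 0.04, -0.29], "turn": -0.39, "gripper": 0},
    {"slide": [-0.99, 0.04, -0.29], "turn": -0.39, "gripper": 0},
    {"slide": [-0.99, 0.04, -0.29], "turn": -0.39, "gripper": 0},
    {"slide": [-0.99, 0.04, -0.29], "turn": -0.39, "gripper": 0},
    {"slide": [-0.99, 0.04, -0.29], "turn": -0.39, "gripper": 0}
  ]
}}

```text
time_s: 3.8
tcp_pos: [0.4303, -0.5309, 0.3339]
eef_rot: [-178.8, -4.0, -93.6]
contact_force: [-0.0, -1.6, 1.4]
gripper_width: 0.0003
gripper_force: 0.0
```

Request:
{"op": "send_rows", "data": {
  "moves": [
    {"slide": [-0.99, -0.64, -0.34], "turn": 0, "gripper": 0},
    {"slide": [-0.99, -0.64, -0.34], "turn": 0, "gripper": 0},
    {"slide": [-0.99, -0.64, -0.34], "turn": 0, "gripper": 0},
    {"slide": [-0.99, -0.64, -0.34], "turn": 0, "gripper": 0},
    {"slide": [-0.99, -0.64, -0.34], "turn": 0, "gripper": 0}
  ]
}}

```text
time_s: 4.22
tcp_pos: [0.5351, -0.3866, 0.3752]
eef_rot: [-178.8, -3.8, -94.0]
contact_force: [0.7, -1.0, 1.1]
gripper_width: 0.0003
gripper_force: 0.0
```

```bash
python3 -c "
from h import *
show(); plan([.80,-.02,.50],-0)"
```

```text
t 4.22 tcp [ 0.5351 -0.3866  0.3752] lean fwd/left deg [ 0.9 -3.9] toolx [-0.07  -0.995  0.067] F [ 0.7 -1.   1.1] j [-16.7  14.   12.7   3.5 -86.7  12.6]
0 slide [-0.993, -0.64, -0.385] turn 0.0
1 slide [-0.993, -0.64, -0.385] turn 0.0
2 slide [-0.514, -0.331, -0.199] turn 0.0
```

Request:
{"op": "send_rows", "data": {
  "moves": [
    {"slide": [-0.99, -0.64, -0.4], "turn": -0.03, "gripper": 0},
    {"slide": [-0.99, -0.64, -0.4], "turn": -0.03, "gripper": 0},
    {"slide": [-0.99, -0.64, -0.4], "turn": -0.03, "gripper": 0},
    {"slide": [-0.99, -0.64, -0.4], "turn": -0.03, "gripper": 0},
    {"slide": [-0.99, -0.64, -0.4], "turn": -0.03, "gripper": 0}
  ]
}}

```text
time_s: 4.63
tcp_pos: [0.6404, -0.2414, 0.4263]
eef_rot: [-179.0, -3.8, -91.3]
contact_force: [-1.5, -0.1, -0.0]
gripper_width: 0.0007
gripper_force: 0.0
```

Request:
{"op": "send_rows", "data": {
  "moves": [
    {"slide": [-0.99, -0.64, -0.4], "turn": 0, "gripper": 0},
    {"slide": [-0.99, -0.64, -0.4], "turn": 0, "gripper": 0},
    {"slide": [-0.99, -0.64, -0.4], "turn": 0, "gripper": 0},
    {"slide": [-0.99, -0.64, -0.4], "turn": 0, "gripper": 0},
    {"slide": [-0.99, -0.64, -0.4], "turn": 0, "gripper": 0}
  ]
}}

```text
time_s: 5.05
tcp_pos: [0.7389, -0.0911, 0.4766]
eef_rot: [-179.1, -3.8, -91.3]
contact_force: [0.9, -0.4, 0.0]
gripper_width: 0.0005
gripper_force: 0.0
```

Request:
{"op": "send_rows", "data": {
  "moves": [
    {"slide": [-0.5, -1, 0], "turn": 0, "gripper": 0},
    {"slide": [-0.5, -1, 0], "turn": 0, "gripper": 0},
    {"slide": [-0.5, -1, 0], "turn": 0, "gripper": 0},
    {"slide": [-0.5, -1, 0], "turn": 0, "gripper": 0},
    {"slide": [-0.5, -1, 0], "turn": 0, "gripper": 0}
  ]
}}

```text
time_s: 5.47
tcp_pos: [0.8642, -0.0205, 0.438]
eef_rot: [-178.4, -4.2, -91.2]
contact_force: [-0.0, -0.6, 0.1]
gripper_width: 0.0006
gripper_force: 0.0
```

Request:
{"op": "send_rows", "data": {
  "moves": [
    {"slide": [0, -1, 0], "turn": 0, "gripper": 0},
    {"slide": [0, -1, 0], "turn": 0, "gripper": 0},
    {"slide": [0, -1, 0], "turn": 0, "gripper": 0},
    {"slide": [0, -1, 0], "turn": 0, "gripper": 0},
    {"slide": [0, -1, 0], "turn": 0, "gripper": 0}
  ]
}}

```text
time_s: 5.88
tcp_pos: [0.9164, -0.0283, 0.3988]
eef_rot: [-175.4, -4.3, -91.5]
contact_force: [0.1, 0.6, -0.2]
gripper_width: 0.0004
gripper_force: 0.0
```

```bash
python3 -c "
from h import *
show()"
```

```text
t 5.88 tcp [ 0.9164 -0.0283  0.3988] lean fwd/left deg [ 4.5 -4.5] toolx [-0.026 -0.997  0.076] F [ 0.1  0.6 -0.2] j [  12.7   47.9   71.7    5.7 -110.2  -11.9]
```

Request:
{"op": "send_rows", "data": {
  "moves": [
    {"slide": [0, -1, -0.7], "turn": 0, "gripper": 0},
    {"slide": [0, -1, -0.7], "turn": 0, "gripper": 0},
    {"slide": [0, -1, -0.7], "turn": 0, "gripper": 0},
    {"slide": [0, -1, -0.7], "turn": 0, "gripper": 0},
    {"slide": [0, -1, -0.7], "turn": 0, "gripper": 0}
  ]
}}

```text
time_s: 6.3
tcp_pos: [0.9232, -0.0253, 0.4158]
eef_rot: [-173.0, -4.6, -91.5]
contact_force: [-0.0, 0.5, -0.8]
gripper_width: 0.0001
gripper_force: 0.0
```

Request:
{"op": "send_rows", "data": {
  "moves": [
    {"slide": [0, -1, 0], "turn": 0, "gripper": 0},
    {"slide": [0, -1, 0], "turn": 0, "gripper": 0},
    {"slide": [0, -1, 0], "turn": 0, "gripper": 0},
    {"slide": [0, -1, 0], "turn": 0, "gripper": 0},
    {"slide": [0, -1, 0], "turn": 0, "gripper": 0}
  ]
}}

```text
time_s: 6.72
tcp_pos: [0.9695, -0.0285, 0.3706]
eef_rot: [-171.0, -4.9, -91.5]
contact_force: [0.2, 0.1, -0.8]
gripper_width: 0.0005
gripper_force: 0.0
```

```bash
python3 -c "
from h import *
show()"
```

```text
t 6.72 tcp [ 0.9695 -0.0285  0.3706] lean fwd/left deg [ 8.9 -5.2] toolx [-0.026 -0.996  0.086] F [ 0.2  0.1 -0.8] j [  12.6   50.3   71.6    7.1 -103.6  -11.6]
```

Request:
{"op": "send_rows", "data": {
  "moves": [
    {"slide": [0, -1, -0.9], "turn": 0, "gripper": 0},
    {"slide": [0, -1, -0.9], "turn": 0, "gripper": 0},
    {"slide": [0, -1, -0.9], "turn": 0, "gripper": 0},
    {"slide": [0, -1, -0.9], "turn": 0, "gripper": 0},
    {"slide": [0, -1, -0.9], "turn": 0, "gripper": 0}
  ]
}}

```text
time_s: 7.13
tcp_pos: [0.9596, -0.0226, 0.4182]
eef_rot: [-168.3, -5.2, -91.6]
contact_force: [-0.4, 0.2, -0.3]
gripper_width: 0.0005
gripper_force: 0.0
```

Request:
{"op": "send_rows", "data": {
  "moves": [
    {"slide": [0, -1, -0.7], "turn": 0, "gripper": 0},
    {"slide": [0, -1, -0.7], "turn": 0, "gripper": 0},
    {"slide": [0, -1, -0.7], "turn": 0, "gripper": 0},
    {"slide": [0, -1, -0.7], "turn": 0, "gripper": 0},
    {"slide": [0, -1, -0.7], "turn": 0, "gripper": 0}
  ]
}}

```text
time_s: 7.55
tcp_pos: [0.9602, -0.0184, 0.4425]
eef_rot: [-166.1, -5.5, -91.6]
contact_force: [-0.1, -0.5, -0.5]
gripper_width: -0.0002
gripper_force: 0.0
```

Request:
{"op": "send_rows", "data": {
  "moves": [
    {"slide": [0, -1, -0.7], "turn": 0, "gripper": 0},
    {"slide": [0, -1, -0.7], "turn": 0, "gripper": 0},
    {"slide": [0, -1, -0.7], "turn": 0, "gripper": 0},
    {"slide": [0, -1, -0.7], "turn": 0, "gripper": 0},
    {"slide": [0, -1, -0.7], "turn": 0, "gripper": 0}
  ]
}}

```text
time_s: 7.97
tcp_pos: [0.9583, -0.0139, 0.4716]
eef_rot: [-163.8, -5.7, -91.7]
contact_force: [0.3, 0.7, 0.3]
gripper_width: 0.0004
gripper_force: 0.0
```

```bash
python3 -c "
from h import *
show()"
```

```text
t 7.97 tcp [ 0.9583 -0.0139  0.4716] lean fwd/left deg [16.2 -6.2] toolx [-0.03  -0.995  0.1  ] F [0.3 0.7 0.3] j [  14.9   45.    71.7   10.1 -102.4  -12.3]
```

Request:
{"op": "send_rows", "data": {
  "moves": [
    {"slide": [0, -1, -0.5], "turn": 0, "gripper": 0},
    {"slide": [0, -1, -0.5], "turn": 0, "gripper": 0},
    {"slide": [0, -1, -0.5], "turn": 0, "gripper": 0},
    {"slide": [0, -1, -0.5], "turn": 0, "gripper": 0},
    {"slide": [0, -1, -0.5], "turn": 0, "gripper": 0}
  ]
}}

```text
time_s: 8.38
tcp_pos: [0.9669, -0.0109, 0.4863]
eef_rot: [-161.4, -6.0, -91.8]
contact_force: [0.2, -0.6, -0.2]
gripper_width: 0.0006
gripper_force: 0.0
```

Request:
{"op": "send_rows", "data": {
  "moves": [
    {"slide": [0, -1, -0.6], "turn": 0, "gripper": 0},
    {"slide": [0, -1, -0.6], "turn": 0, "gripper": 0},
    {"slide": [0, -1, -0.6], "turn": 0, "gripper": 0},
    {"slide": [0, -1, -0.6], "turn": 0, "gripper": 0},
    {"slide": [0, -1, -0.6], "turn": 0, "gripper": 0}
  ]
}}

```text
time_s: 8.8
tcp_pos: [0.9664, -0.0064, 0.5139]
eef_rot: [-158.9, -6.2, -91.9]
contact_force: [-0.4, -1.2, -1.1]
gripper_width: 0.0003
gripper_force: 0.0
```

Request:
{"op": "send_rows", "data": {
  "moves": [
    {"slide": [0, -1, -0.6], "turn": 0, "gripper": 0},
    {"slide": [0, -1, -0.6], "turn": 0, "gripper": 0},
    {"slide": [0, -1, -0.6], "turn": 0, "gripper": 0},
    {"slide": [0, -1, -0.6], "turn": 0, "gripper": 0},
    {"slide": [0, -1, -0.6], "turn": 0, "gripper": 0}
  ]
}}

```text
time_s: 9.22
tcp_pos: [0.9642, -0.0015, 0.5418]
eef_rot: [-156.5, -6.5, -92.0]
contact_force: [-0.1, 0.6, -1.0]
gripper_width: 0.0007
gripper_force: 0.0
```

Request:
{"op": "send_rows", "data": {
  "moves": [
    {"slide": [0, -1, -0.6], "turn": 0, "gripper": 0},
    {"slide": [0, -1, -0.6], "turn": 0, "gripper": 0},
    {"slide": [0, -1, -0.6], "turn": 0, "gripper": 0},
    {"slide": [0, -1, -0.6], "turn": 0, "gripper": 0},
    {"slide": [0, -1, -0.6], "turn": 0, "gripper": 0}
  ]
}}

```text
time_s: 9.63
tcp_pos: [0.9599, 0.0036, 0.5716]
eef_rot: [-154.1, -6.7, -92.1]
contact_force: [-0.1, 0.4, -0.0]
gripper_width: 0.0002
gripper_force: 0.0
```

Run:
```python
from h import *
show()
d=snap('scene','s2.png');
```

```text
t 9.63 tcp [0.9599 0.0036 0.5716] lean fwd/left deg [25.8 -7.7] toolx [-0.036 -0.992  0.117] F [-0.1  0.4 -0. ] j [ 17.6  40.5  71.7  14.4 -98.1 -13.2]
```

View pics/s2.png

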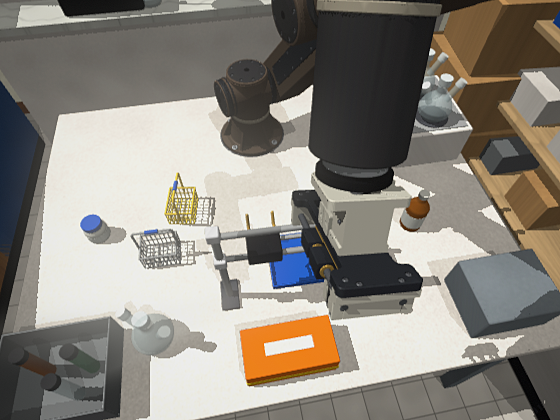

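```bash
cat >> h.py <<'E'
O=np.array([.650,.006]); YW=-1.5
def fw(x,y,z):
    c,s=np.cos(np.radians(YW)),np.sin(np.radians(YW)); return np.array([O[0]+c*x-s*y,O[1]+s*x+c*y,z])
def wf(p):
    c,s=np.cos(np.radians(YW)),np.sin(np.radians(YW)); d=np.array(p[:2])-O; return np.array([c*d[0]+s*d[1],-s*d[0]+c*d[1],p[2]]).round(4)
E
python3 -c "
from h import *
t=fw(-.15,-.125,.34); print(t, fw(-.025,-.125,.225)); plan(t,-90)"
```

```text
[ 0.49677928 -0.11503062  0.34      ] [ 0.62173645 -0.11830274  0.225     ]
0 slide [0.205, 0.993, 0.04] turn -0.389
1 slide [-0.428, 0.993, 0.043] turn -0.389
2 slide [-0.993, 0.613, 0.046] turn -0.222
3 slide [-0.269, 0.056, 0.011] turn 0.0
```

Request:
{"op": "send_rows", "data": {
  "moves": [
    {"slide": [0.2, 0.99, 0.04], "turn": -0.39, "gripper": 0},
    {"slide": [0.2, 0.99, 0.04], "turn": -0.39, "gripper": 0},
    {"slide": [0.2, 0.99, 0.04], "turn": -0.39, "gripper": 0},
    {"slide": [0.2, 0.99, 0.04], "turn": -0.39, "gripper": 0},
    {"slide": [0.2, 0.99, 0.04], "turn": -0.39, "gripper": 0}
  ]
}}

```text
time_s: 10.1
tcp_pos: [0.8288, -0.0295, 0.5038]
eef_rot: [-159.7, -17.7, -66.4]
contact_force: [0.8, 0.2, 1.4]
gripper_width: 0.0003
gripper_force: 0.0
```

Request:
{"op": "send_rows", "data": {
  "moves": [
    {"slide": [-0.43, 0.99, 0.04], "turn": -0.39, "gripper": 0},
    {"slide": [-0.43, 0.99, 0.04], "turn": -0.39, "gripper": 0},
    {"slide": [-0.43, 0.99, 0.04], "turn": -0.39, "gripper": 0},
    {"slide": [-0.43, 0.99, 0.04], "turn": -0.39, "gripper": 0},
    {"slide": [-0.43, 0.99, 0.04], "turn": -0.39, "gripper": 0}
  ]
}}

```text
time_s: 10.52
tcp_pos: [0.6787, -0.0447, 0.4261]
eef_rot: [-174.1, -25.7, -29.5]
contact_force: [1.4, 0.9, -1.0]
gripper_width: 0.0003
gripper_force: 0.0
```

Request:
{"op": "send_rows", "data": {
  "moves": [
    {"slide": [-0.99, 0.6, 0.05], "turn": -0.22, "gripper": 0},
    {"slide": [-0.99, 0.6, 0.05], "turn": -0.22, "gripper": 0},
    {"slide": [-0.99, 0.6, 0.05], "turn": -0.22, "gripper": 0},
    {"slide": [-0.99, 0.6, 0.05], "turn": -0.22, "gripper": 0},
    {"slide": [-0.99, 0.6, 0.05], "turn": -0.22, "gripper": 0}
  ]
}}

```text
time_s: 10.93
tcp_pos: [0.5269, -0.059, 0.3461]
eef_rot: [176.4, -26.2, -7.9]
contact_force: [-0.4, -0.5, -0.9]
gripper_width: 0.0009
gripper_force: 0.0
```

Run:
```python
from h import *
show(); d=snap('wrist','w1.png'); print(np.round(d['intrinsics'],1).tolist(),np.round(d['origin'],3),np.round(d['attitude'],2))
t=snap('scene')
for n in('hook_push','hook','lever_knob'):
  for c in('wrist','scene'):
    for r in optics.look_for(c,n)[:2]: print(c,n,round(r['p'],2),np.round(r['location'],3),wf(r['location']))
plan(fw(-.15,-.125,.30)); plan(fw(-.15,-.125,.34),-90)
```

```text
t 10.93 tcp [ 0.5269 -0.059   0.3461] lean fwd/left deg [25.5 -7.8] toolx [ 0.889 -0.123  0.441] F [-0.4 -0.5 -0.9] j [ 28.9 -15.5 -32.4  22.3 -55.8  42.6]
[[325.2, 0.0, 286.4], [0.0, 325.2, 206.8], [0.0, 0.0, 1.0]] [ 0.509 -0.045  0.547] [-168.96   -3.33  -99.42]
wrist hook_push 0.86 [ 0.617 -0.036  0.244] [-0.0323 -0.0431  0.2439]
scene hook_push 0.88 [ 0.636 -0.038  0.243] [-0.013  -0.0444  0.2429]
wrist hook 0.97 [ 0.61  -0.033  0.24 ] [-0.0391 -0.0404  0.2398]
scene hook 0.97 [ 0.64  -0.035  0.243] [-0.0089 -0.0416  0.2427]
scene hook 0.45 [0.519 0.432 0.098] [-0.1421  0.4223  0.0975]
wrist lever_knob 0.69 [0.614 0.169 0.243] [-0.04    0.1623  0.2434]
wrist lever_knob 0.48 [ 0.64  -0.004  0.243] [-0.0094 -0.0106  0.2434]
scene lever_knob 0.86 [0.598 0.17  0.249] [-0.0563  0.1623  0.2492]
scene lever_knob 0.26 [0.412 0.306 0.058] [-0.2459  0.2938  0.0583]
0 slide [-0.328, 0.407, 0.243] turn 0.0
0 slide [-0.209, 0.422, 0.005] turn -0.389
1 slide [0.0, 0.0, 0.0] turn -0.389
2 slide [0.0, 0.0, 0.0] turn -0.222
```

View pics/w1.png

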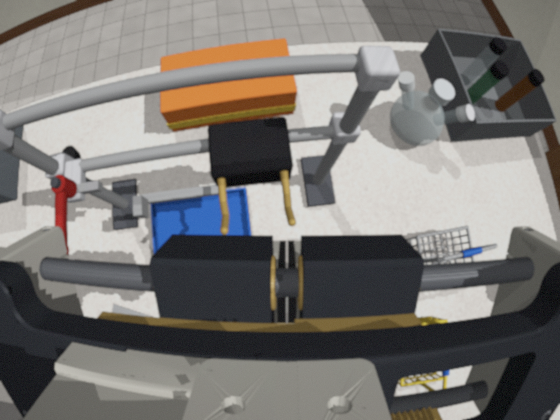

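```bash
cat >> h.py <<'E'
def wz(d,px,z):
    K=np.array(d['intrinsics']); v=np.array([(px[0]-K[0,2])/K[0,0],(px[1]-K[1,2])/K[1,1]]); th=np.linalg.norm(v)
    c=np.r_[v/th*np.sin(th),np.cos(th)]; w=R.from_euler('xyz',d['attitude'],degrees=True).apply(c); o=np.array(d['origin'])
    return o+w*(z-o[2])/w[2]
E
python3 - <<'E'
from h import *
d=optics.capture('wrist')
for n,p,z in(('blk fl',(213,183),.241),('blk fr',(291,181),.241),('blk bl',(209,122),.241),('blk br',(287,120),.241),('cap r',(375,65),.345),('tray fr',(248,190),.018),('tray bl?',(150,200),.018),('pivot',(63,188),.25),('prongL',(225,230),.245),('prongR',(292,220),.245)):
    q=wz(d,p,z); print(n,q.round(4),wf(q))
plan(fw(-.13,-.127,.27),-6)
E
```

```text
blk fl [ 0.6088 -0.0015  0.241 ] [-0.041  -0.0085  0.241 ]
blk fr [ 0.5989 -0.0788  0.241 ] [-0.0488 -0.0861  0.241 ]
blk bl [ 0.6769 -0.0036  0.241 ] [ 0.0272 -0.0089  0.241 ]
blk br [ 0.6662 -0.0859  0.241 ] [ 0.0186 -0.0915  0.241 ]
cap r [ 0.6583 -0.1504  0.345 ] [ 0.0123 -0.1561  0.345 ]
tray fr [ 0.6543 -0.0302  0.018 ] [ 0.0052 -0.0361  0.018 ]
tray bl? [0.664 0.144 0.018] [0.0104 0.1383 0.018 ]
pivot [0.6302 0.17   0.25  ] [-0.0241  0.1635  0.25  ]
prongL [ 0.5597 -0.008   0.245 ] [-0.0899 -0.0163  0.245 ]
prongR [ 0.5595 -0.0728  0.245 ] [-0.0884 -0.0812  0.245 ]
0 slide [-0.295, 0.39, 0.481] turn -0.067
```

Request:
{"op": "send_rows", "data": {
  "moves": [
    {"slide": [-0.3, 0.4, 0.48], "turn": -0.07, "gripper": 0},
    {"slide": [-0.3, 0.4, 0.48], "turn": -0.07, "gripper": 0},
    {"slide": [-0.3, 0.4, 0.48], "turn": -0.07, "gripper": 0},
    {"slide": [-0.3, 0.4, 0.48], "turn": -0.07, "gripper": 0},
    {"slide": [-0.3, 0.4, 0.48], "turn": -0.07, "gripper": 0}
  ]
}}

```text
time_s: 11.8
tcp_pos: [0.515, -0.12, 0.2693]
eef_rot: [173.3, -25.8, -0.9]
contact_force: [-0.3, 1.0, 0.9]
gripper_width: 0.0006
gripper_force: 0.0
```

Run:
```python
from h import *
show(); print(wf(get_state()['tcp_pos'])); plan(fw(-.025,-.127,.225))
```

```text
t 11.8 tcp [ 0.515  -0.12    0.2693] lean fwd/left deg [25.7 -7.9] toolx [ 0.9   -0.014  0.435] F [-0.3  1.   0.9] j [ 19.3 -14.4 -41.4  22.4 -43.   54.4]
[-0.1317 -0.1295  0.2693]
0 slide [0.512, -0.077, 0.57] turn 0.0
```

Request:
{"op": "send_rows", "data": {
  "moves": [
    {"slide": [0.15, -0.03, 0.19], "turn": 0, "gripper": 0},
    {"slide": [0.3, -0.05, 0.38], "turn": 0, "gripper": 0},
    {"slide": [0.51, -0.07, 0.57], "turn": 0, "gripper": 0},
    {"slide": [0.51, -0.07, 0.57], "turn": 0, "gripper": 0},
    {"slide": [0.51, -0.07, 0.57], "turn": 0, "gripper": 0}
  ]
}}

```text
time_s: 12.22
tcp_pos: [0.624, -0.1194, 0.224]
eef_rot: [173.2, -25.7, -0.8]
contact_force: [-0.2, -0.2, 0.0]
gripper_width: 0.0005
gripper_force: 0.0
```

Run:
```python
from h import *
show(); print(wf(get_state()['tcp_pos'])); plan(fw(-.025,-.055,.225))
```

```text
t 12.22 tcp [ 0.624  -0.1194  0.224 ] lean fwd/left deg [25.6 -7.9] toolx [ 0.901 -0.012  0.434] F [-0.2 -0.2  0. ] j [ 14.   -0.2 -36.4  24.3 -32.9  55.6]
[-0.0227 -0.1261  0.224 ]
0 slide [-0.006, -0.469, -0.066] turn 0.0
```

Request:
{"op": "send_rows", "data": {
  "moves": [
    {"slide": [0, -0.13, -0.02], "turn": 0, "gripper": 0},
    {"slide": [0, -0.26, -0.04], "turn": 0, "gripper": 0},
    {"slide": [0, -0.4, -0.06], "turn": 0, "gripper": 0},
    {"slide": [-0.01, -0.52, -0.07], "turn": 0, "gripper": 0},
    {"slide": [-0.01, -0.63, -0.09], "turn": 0, "gripper": 0}
  ]
}}

```text
time_s: 12.63
tcp_pos: [0.6207, -0.0229, 0.2294]
eef_rot: [173.4, -26.1, -0.8]
contact_force: [-0.1, 0.1, 0.6]
gripper_width: 0.0004
gripper_force: 0.0
```

Request:
{"op": "send_rows", "data": {
  "moves": [
    {"slide": [0, -0.02, 0], "turn": 0, "gripper": 0},
    {"slide": [0, -0.04, 0], "turn": 0, "gripper": 0},
    {"slide": [0, -0.06, -0.01], "turn": 0, "gripper": 0},
    {"slide": [0, -0.08, -0.01], "turn": 0, "gripper": 0},
    {"slide": [0, -0.08, -0.01], "turn": 0, "gripper": 0}
  ]
}}

```text
time_s: 13.05
tcp_pos: [0.6207, -0.0125, 0.2279]
eef_rot: [173.4, -25.9, -0.9]
contact_force: [-0.2, -0.6, 0.0]
gripper_width: 0.0006
gripper_force: 0.0
```

Run:
```python
from h import *
s=snap('scene'); w=snap('wrist')
for n in('hook_push','hook','lever_knob'):
  for c in('wrist','scene'):
    for r in optics.look_for(c,n)[:2]: print(c,n,round(r['p'],2),np.round(r['location'],3),wf(r['location']))
a=s['img'][150:310,190:400,::-1]; a=cv2.resize(a,None,fx=2,fy=2,interpolation=3)
b=w['img'][0:300,0:380,::-1]
h=max(a.shape[0],b.shape[0]); p=lambda i:cv2.copyMakeBorder(i,0,h-i.shape[0],0,0,0)
c=np.hstack([p(a),p(b)]); print(c.shape); cv2.imwrite('pics/c3.png',c)
```

```text
wrist hook_push 0.56 [ 0.638 -0.041  0.244] [-0.0107 -0.047   0.2443]
scene hook_push 0.77 [ 0.638 -0.039  0.242] [-0.0107 -0.0452  0.2423]
wrist hook 0.59 [ 0.636 -0.037  0.242] [-0.0129 -0.0438  0.2423]
wrist hook 0.22 [0.626 0.165 0.239] [-0.0279  0.1581  0.2393]
scene hook 0.81 [ 0.639 -0.037  0.243] [-0.0095 -0.0434  0.2426]
wrist lever_knob 0.74 [0.627 0.163 0.238] [-0.0267  0.1564  0.2382]
wrist lever_knob 0.71 [ 0.511 -0.305  0.024] [-0.1305 -0.3149  0.024 ]
scene lever_knob 0.73 [0.595 0.17  0.246] [-0.0593  0.1626  0.2461]
(320, 800, 3)
```

View pics/c3.png

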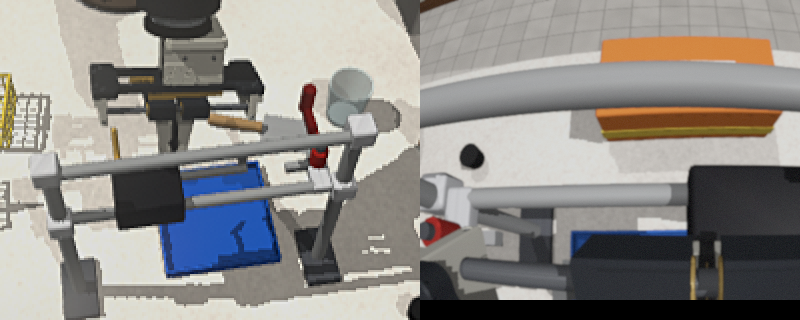

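Run:
```python
from h import *
s=snap('scene'); t=snap('top'); g=get_state(); show(); print(wf(g['tcp_pos']))
r=R.from_euler('xyz',g['eef_rot'],degrees=True); out=[]
for d,(x0,y0,x1,y1) in((s,(230,170,310,260)),(t,(240,150,340,225))):
    a=cv2.resize(d['img'][y0:y1,x0:x1,::-1],None,fx=5 if d is s else 4,fy=5 if d is s else 4,interpolation=3); k=5 if d is s else 4
    for off in(0,-.019,-.066):
        u=(proj(d,np.array(g['tcp_pos'])+r.apply([0,0,off]))-[x0,y0])*k; cv2.circle(a,(int(u[0]),int(u[1])),3,(0,0,255) if off==0 else (0,255,0),-1)
    out.append(a)
h=max(i.shape[0] for i in out); c=np.hstack([cv2.copyMakeBorder(i,0,h-i.shape[0],0,0,0) for i in out]); print(c.shape); cv2.imwrite('pics/c4.png',c)
```

```text
t 13.55 tcp [ 0.6206 -0.0127  0.2273] lean fwd/left deg [25.8 -7.8] toolx [ 0.9   -0.013  0.437] F [-0.9 -0.3  0.3] j [ 26.5  -1.2 -39.1  31.1 -35.8  38.3]
[-0.0289 -0.0195  0.2273]
(450, 800, 3)
```

View pics/c4.png

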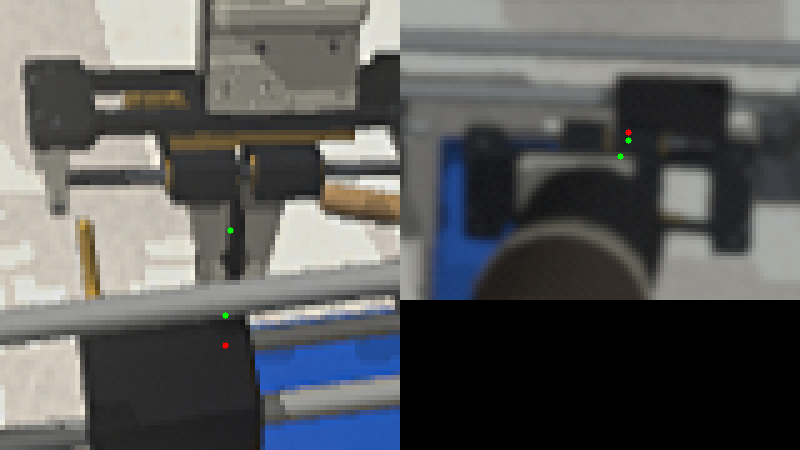

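Request:
{"op": "send_rows", "data": {
  "moves": [
    {"slide": [0, 0, 0.02], "turn": 0, "gripper": 0},
    {"slide": [0, 0, 0.03], "turn": 0, "gripper": 0},
    {"slide": [0, 0, 0.05], "turn": 0, "gripper": 0},
    {"slide": [0, 0, 0.06], "turn": 0, "gripper": 0},
    {"slide": [0, 0, 0.06], "turn": 0, "gripper": 0}
  ]
}}

```text
time_s: 13.97
tcp_pos: [0.6243, -0.0139, 0.2187]
eef_rot: [173.3, -25.8, -0.8]
contact_force: [-1.4, 0.6, -0.2]
gripper_width: 0.0001
gripper_force: 0.0
```

```bash
cat >> h.py <<'E'
def wproj(d,p):
    q=R.from_euler('xyz',d['attitude'],degrees=True).inv().apply(np.array(p)-d['origin']); q/=np.linalg.norm(q)
    th=np.arccos(q[2]); n=np.hypot(q[0],q[1]); K=np.array(d['intrinsics'])
    return np.array([K[0,2]+K[0,0]*th*q[0]/n,K[1,2]+K[1,1]*th*q[1]/n]).round(0)
E
python3 - <<'E'
from h import *
w=snap('wrist'); g=get_state(); r=R.from_euler('xyz',g['eef_rot'],degrees=True)
print(np.round(w['origin'],3), r.inv().apply(np.array(w['origin'])-g['tcp_pos']).round(3))
a=np.ascontiguousarray(w['img'][120:420,130:530,::-1]); a=cv2.resize(a,None,fx=2,fy=2,interpolation=3)
for i,off in enumerate((0,-.019,-.066)):
    u=(wproj(w,np.array(g['tcp_pos'])+r.apply([0,0,off]))-[130,120])*2; print(u); cv2.circle(a,(int(u[0]),int(u[1])),4,((0,0,255),(0,255,0),(255,0,0))[i],-1)
for x in(-.046,.014):
  for y in(-.002,-.086):
    for z in(.241,.191):
      u=(wproj(w,fw(x,y,z))-[130,120])*2; cv2.circle(a,(int(u[0]),int(u[1])),4,(255,0,255) if z>.2 else (0,255,255),-1)
cv2.imwrite('pics/c5.png',a)
E
```

```text
[0.606 0.008 0.419] [ 0.07   0.    -0.189]
[310. 232.]
[310. 256.]
[310. 338.]
```

View pics/c5.png

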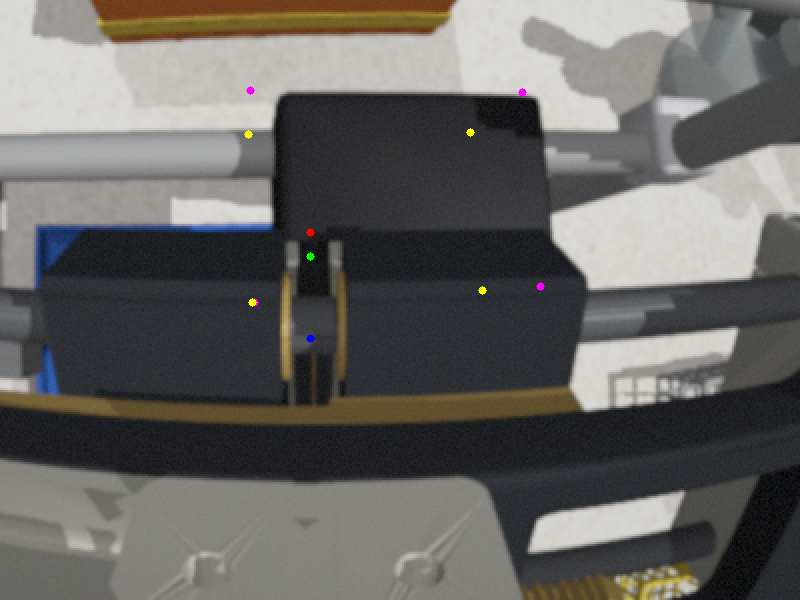

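Request:
{"op": "send_rows", "data": {
  "moves": [
    {"slide": [0, 0, 0.01], "turn": 0, "gripper": 0},
    {"slide": [0, 0, 0.02], "turn": 0, "gripper": 0},
    {"slide": [0, 0, 0.03], "turn": 0, "gripper": 0},
    {"slide": [0, 0, 0.04], "turn": 0, "gripper": 0},
    {"slide": [0, 0, 0.04], "turn": 0, "gripper": 0}
  ]
}}

```text
time_s: 14.43
tcp_pos: [0.6269, -0.015, 0.2156]
eef_rot: [173.3, -26.0, -0.9]
contact_force: [-15.3, 1.1, 16.2]
gripper_width: 0.0004
gripper_force: 10.0
```

Run:
```python
from h import *
g=dict(get_state()); r=R.from_euler('xyz',g['eef_rot'],degrees=True); up=np.array(g['tcp_pos'])+r.apply([0,0,-.036]); print(wf(up))
g['tcp_pos']=up; f=wf(up); t=fw(f[0],-.130,f[2]); plan(t,st=g)
g['tcp_pos']=t; plan(fw(-.022,-.130,.192),st=g)
```

```text
[-0.0383 -0.0176  0.2478]
0 slide [-0.008, 0.745, 0.084] turn 0.0
0 slide [-0.065, -0.043, 0.38] turn 0.0
```

Request:
{"op": "send_rows", "data": {
  "moves": [
    {"slide": [0, 0, -0.24], "turn": 0, "gripper": 0},
    {"slide": [0, 0.18, -0.24], "turn": 0, "gripper": 0},
    {"slide": [0, 0.44, -0.2], "turn": 0, "gripper": 0},
    {"slide": [-0.01, 0.74, -0.16], "turn": 0, "gripper": 0},
    {"slide": [-0.01, 0.74, -0.16], "turn": 0, "gripper": 0}
  ]
}}

```text
time_s: 14.85
tcp_pos: [0.6069, -0.1256, 0.2461]
eef_rot: [173.4, -25.9, -1.0]
contact_force: [-1.1, -0.2, -0.3]
gripper_width: 0.0006
gripper_force: 0.0
```

Request:
{"op": "send_rows", "data": {
  "moves": [
    {"slide": [0, 0, 0], "turn": 0, "gripper": 0},
    {"slide": [-0.03, -0.02, 0.13], "turn": 0, "gripper": 0},
    {"slide": [-0.05, -0.03, 0.25], "turn": 0, "gripper": 0},
    {"slide": [-0.07, -0.04, 0.38], "turn": 0, "gripper": 0},
    {"slide": [-0.07, -0.04, 0.38], "turn": 0, "gripper": 0}
  ]
}}

```text
time_s: 15.27
tcp_pos: [0.6222, -0.1222, 0.1859]
eef_rot: [173.3, -25.6, -0.8]
contact_force: [0.2, -0.1, -0.7]
gripper_width: 0.0004
gripper_force: 0.0
```

Run:
```python
from h import *
show(); print(wf(get_state()['tcp_pos'])); f=wf(get_state()['tcp_pos']); plan(fw(f[0],-.03,f[2]))
```

```text
t 15.27 tcp [ 0.6222 -0.1222  0.1859] lean fwd/left deg [25.5 -7.8] toolx [ 0.902 -0.013  0.432] F [ 0.2 -0.1 -0.7] j [ 12.7   1.7 -41.   28.5 -26.7  51.7]
[-0.0245 -0.1289  0.1859]
0 slide [0.007, -0.655, -0.074] turn 0.0
```

Request:
{"op": "send_rows", "data": {
  "moves": [
    {"slide": [0.07, 0, -0.02], "turn": 0, "gripper": 0},
    {"slide": [0.07, -0.13, -0.04], "turn": 0, "gripper": 0},
    {"slide": [0.07, -0.26, -0.06], "turn": 0, "gripper": 0},
    {"slide": [0.08, -0.39, -0.07], "turn": 0, "gripper": 0},
    {"slide": [0.08, -0.45, -0.08], "turn": 0, "gripper": 0}
  ]
}}

```text
time_s: 15.68
tcp_pos: [0.6339, -0.0526, 0.2001]
eef_rot: [173.3, -25.9, -0.8]
contact_force: [1.0, -3.1, -0.6]
gripper_width: 0.0002
gripper_force: 1.1
```

Run:
```python
from h import *
snap('scene');snap('wrist');show(); print(wf(get_state()['tcp_pos']))
for c in('scene','wrist'):
  for r in optics.look_for(c,'hook')[:1]: print(c,round(r['p'],2),wf(r['location']))
```

```text
t 15.78 tcp [ 0.6341 -0.0525  0.2   ] lean fwd/left deg [25.9 -7.7] toolx [ 0.899 -0.011  0.438] F [ 0.3  0.  -0.1] j [ 20.5   1.3 -40.7  32.2 -29.8  41.7]
[-0.0144 -0.0589  0.2   ]
scene 0.6 [-0.0077  0.0146  0.2433]
wrist 0.79 [-0.0048  0.0164  0.2398]
```

Request:
{"op": "send_rows", "data": {
  "moves": [
    {"slide": [0, -0.06, -0.01], "turn": 0, "gripper": 0},
    {"slide": [0, -0.12, -0.01], "turn": 0, "gripper": 0},
    {"slide": [0, -0.17, -0.02], "turn": 0, "gripper": 0},
    {"slide": [0, -0.2, -0.02], "turn": 0, "gripper": 0},
    {"slide": [0, -0.22, -0.02], "turn": 0, "gripper": 0}
  ]
}}

```text
time_s: 16.3
tcp_pos: [0.6345, -0.0208, 0.1985]
eef_rot: [173.3, -25.9, -0.8]
contact_force: [-0.9, -2.4, 2.2]
gripper_width: 0.0004
gripper_force: 1.2
```

Request:
{"op": "send_rows", "data": {
  "moves": [
    {"slide": [0, -0.01, 0], "turn": 0, "gripper": 0},
    {"slide": [0, -0.02, 0], "turn": 0, "gripper": 0},
    {"slide": [0, -0.03, 0], "turn": 0, "gripper": 0},
    {"slide": [0, -0.03, 0], "turn": 0, "gripper": 0},
    {"slide": [0, -0.03, 0], "turn": 0, "gripper": 0}
  ]
}}

```text
time_s: 16.72
tcp_pos: [0.6349, -0.0165, 0.1978]
eef_rot: [173.4, -25.9, -0.8]
contact_force: [0.5, -1.0, 1.3]
gripper_width: 0.0001
gripper_force: 0.4
```

Request:
{"op": "send_rows", "data": {
  "moves": [
    {"slide": [0, -0.01, 0], "turn": 0, "gripper": 0},
    {"slide": [0, -0.02, 0], "turn": 0, "gripper": 0},
    {"slide": [0, -0.03, 0], "turn": 0, "gripper": 0},
    {"slide": [0, -0.04, 0], "turn": 0, "gripper": 0},
    {"slide": [0, -0.04, 0], "turn": 0, "gripper": 0}
  ]
}}

```text
time_s: 17.13
tcp_pos: [0.6352, -0.0104, 0.1972]
eef_rot: [173.3, -25.9, -0.8]
contact_force: [-1.1, -0.7, 2.1]
gripper_width: 0.0001
gripper_force: 0.7
```

Request:
{"op": "send_rows", "data": {
  "moves": [
    {"slide": [0, -0.01, 0], "turn": 0, "gripper": 0},
    {"slide": [0, -0.02, 0], "turn": 0, "gripper": 0},
    {"slide": [0, -0.03, 0], "turn": 0, "gripper": 0},
    {"slide": [0, -0.04, 0], "turn": 0, "gripper": 0},
    {"slide": [0, -0.05, 0], "turn": 0, "gripper": 0}
  ]
}}

```text
time_s: 17.55
tcp_pos: [0.6349, -0.0063, 0.1968]
eef_rot: [173.1, -25.8, -1.0]
contact_force: [6.9, -24.6, 7.1]
gripper_width: 0.0004
gripper_force: 11.7
```

Run:
```python
from h import *
snap('scene');snap('wrist');show(); print(wf(get_state()['tcp_pos']))
for n in('hook','lever_knob'):
 for c in('scene','wrist'):
  for r in optics.look_for(c,n)[:1]: print(n,c,round(r['p'],2),wf(r['location']))
```

```text
t 17.65 tcp [ 0.635  -0.0065  0.1969] lean fwd/left deg [25.7 -8.1] toolx [ 0.9   -0.015  0.435] F [  4.  -17.9   4.7] j [ 25.5   1.9 -41.4  35.4 -31.2  33.8]
[-0.0147 -0.0129  0.1969]
hook scene 0.81 [-0.0028  0.0526  0.246 ]
hook wrist 0.95 [-0.0064  0.0597  0.2397]
lever_knob scene 0.83 [-0.0599  0.1625  0.2447]
lever_knob wrist 0.54 [-0.024   0.1601  0.2419]
```

```bash
sed -i 's/O=np.array(\[.650,.006\])/O=np.array([.650,.009])/' h.py
cat >> h.py <<'E'
def route(pts):
    g=dict(get_state())
    for p in pts:
        t=fw(*p); print(p); plan(t,st=g); g['tcp_pos']=t
E
python3 - <<'E'
from h import *
f=wf(get_state()['tcp_pos']); print(f)
route([(f[0],f[1]-.012,f[2]),(-.10,f[1]-.012,.26),(-.10,.118,.30),(-.085,.118,.225),(-.078,.176,.225)])
E
```

```text
[-0.0146 -0.0159  0.1969]
(np.float64(-0.0146), np.float64(-0.0279), np.float64(0.1969))
0 slide [-0.001, 0.079, 0.009] turn 0.0
(-0.1, np.float64(-0.0279), 0.26)
0 slide [-0.329, 0.07, -0.623] turn 0.0
(-0.1, 0.118, 0.3)
0 slide [0.124, -0.937, -0.351] turn 0.0
(-0.085, 0.118, 0.225)
0 slide [-0.128, -0.058, 0.49] turn 0.0
(-0.078, 0.176, 0.225)
0 slide [0.045, -0.386, -0.025] turn 0.0
```

Request:
{"op": "send_rows", "data": {
  "moves": [
    {"slide": [0, 0.08, 0.01], "turn": 0, "gripper": 0},
    {"slide": [-0.1, 0.12, -0.15], "turn": 0, "gripper": 0},
    {"slide": [-0.2, 0.15, -0.38], "turn": 0, "gripper": 0},
    {"slide": [-0.33, 0.15, -0.61], "turn": 0, "gripper": 0},
    {"slide": [-0.33, 0.15, -0.61], "turn": 0, "gripper": 0}
  ]
}}

```text
time_s: 18.27
tcp_pos: [0.5484, -0.0132, 0.2639]
eef_rot: [173.6, -26.3, -0.9]
contact_force: [1.1, -0.1, 0.3]
gripper_width: 0.0002
gripper_force: 0.0
```

Request:
{"op": "send_rows", "data": {
  "moves": [
    {"slide": [0.1, -0.1, -0.3], "turn": 0, "gripper": 0},
    {"slide": [0.12, -0.35, -0.35], "turn": 0, "gripper": 0},
    {"slide": [0.12, -0.6, -0.35], "turn": 0, "gripper": 0},
    {"slide": [0.12, -0.94, -0.35], "turn": 0, "gripper": 0},
    {"slide": [0.12, -0.94, -0.35], "turn": 0, "gripper": 0}
  ]
}}

```text
time_s: 18.68
tcp_pos: [0.5535, 0.1375, 0.2989]
eef_rot: [173.4, -26.0, -0.6]
contact_force: [1.0, 0.1, -0.5]
gripper_width: 0.0006
gripper_force: 0.0
```

Run:
```python
from h import *
w=snap('wrist'); show();f=wf(get_state()['tcp_pos']); print(f)
for n in ('hook','lever_knob','lever'):
  for r in optics.look_for('wrist',n)[:2]: print(n,round(r['p'],2),wf(r['location']),wproj(w,r['location']))
cv2.imwrite('pics/w6.png',w['img'][:,:,::-1])
route([(-.085,.118,.225),(-.078,.176,.225)])
```

```text
t 18.73 tcp [0.5533 0.1369 0.2982] lean fwd/left deg [25.8 -7.7] toolx [ 0.9   -0.009  0.437] F [1.4 1.3 0.2] j [ 49.6  -6.6 -34.5  30.2 -54.2  22. ]
[-0.1001  0.1253  0.2982]
hook 0.64 [-0.0379  0.0634  0.2377] [347. 170.]
lever_knob 0.66 [ 0.0991 -0.3468  0.0929] [520. 130.]
lever_knob 0.59 [-0.0453  0.1617  0.2505] [232. 175.]
lever 0.92 [-0.0475  0.1575  0.2488] [237. 178.]
(-0.085, 0.118, 0.225)
0 slide [-0.12, -0.035, 0.485] turn 0.0
(-0.078, 0.176, 0.225)
0 slide [0.046, -0.386, -0.023] turn 0.0
```

View pics/w6.png

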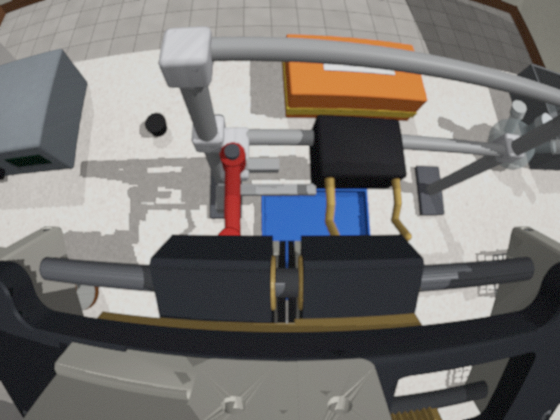

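Run:
```python
from h import *
w=optics.capture('wrist')
for n,p,z in(('knob',(231,238),.283),('pivot',(233,152),.262),('tipL',(335,237),.25),('tipR',(407,235),.25)): print(n,wf(wz(w,p,z)))
route([(-.085,.117,.235),(-.078,.178,.235),(-.088,.165,.235),(-.130,.165,.240),(-.130,.224,.240)])
```

```text
knob [-0.0994  0.1557  0.283 ]
pivot [-0.0314  0.1553  0.262 ]
tipL [-0.0978  0.0765  0.25  ]
tipR [-0.0988  0.0127  0.25  ]
(-0.085, 0.117, 0.235)
0 slide [-0.092, -0.025, 0.427] turn 0.0
(-0.078, 0.178, 0.235)
0 slide [0.046, -0.406, -0.025] turn 0.0
(-0.088, 0.165, 0.235)
0 slide [-0.061, 0.089, -0.019] turn 0.0
(-0.13, 0.165, 0.24)
0 slide [-0.237, 0.014, -0.151] turn 0.0
(-0.13, 0.224, 0.24)
0 slide [0.004, -0.391, -0.044] turn 0.0
```

Request:
{"op": "send_rows", "data": {
  "moves": [
    {"slide": [-0.05, -0.02, 0.1], "turn": 0, "gripper": 0},
    {"slide": [-0.09, -0.02, 0.2], "turn": 0, "gripper": 0},
    {"slide": [-0.09, -0.02, 0.32], "turn": 0, "gripper": 0},
    {"slide": [-0.09, -0.02, 0.43], "turn": 0, "gripper": 0},
    {"slide": [-0.09, -0.02, 0.43], "turn": 0, "gripper": 0}
  ]
}}

```text
time_s: 19.35
tcp_pos: [0.5681, 0.1251, 0.2323]
eef_rot: [173.2, -25.7, -0.9]
contact_force: [0.0, -1.1, 0.1]
gripper_width: 0.0002
gripper_force: 0.0
```

Request:
{"op": "send_rows", "data": {
  "moves": [
    {"slide": [0.01, -0.1, -0.01], "turn": 0, "gripper": 0},
    {"slide": [0.02, -0.2, -0.01], "turn": 0, "gripper": 0},
    {"slide": [0.03, -0.3, -0.02], "turn": 0, "gripper": 0},
    {"slide": [0.05, -0.41, -0.02], "turn": 0, "gripper": 0},
    {"slide": [0.05, -0.41, -0.02], "turn": 0, "gripper": 0}
  ]
}}

```text
time_s: 19.77
tcp_pos: [0.5794, 0.1927, 0.2354]
eef_rot: [173.4, -26.0, -0.7]
contact_force: [0.4, -0.0, 0.5]
gripper_width: 0.0002
gripper_force: 0.0
```

Run:
```python
from h import *
w=snap('wrist');s=snap('scene'); show();f=wf(get_state()['tcp_pos']); print(f)
for c in('wrist','scene'):
 for n in ('hook','lever_knob','lever'):
  for r in optics.look_for(c,n)[:2]: print(c,n,round(r['p'],2),wf(r['location']))
cv2.imwrite('pics/w7.png',np.vstack([w['img'][100:300,:,::-1],cv2.resize(s['img'][150:270,250:400,::-1],None,fx=3,fy=3)[:,:450][:, :] if 0 else np.pad(cv2.resize(s['img'][150:270,250:400,::-1],None,fx=3,fy=3),((0,0),(0,110),(0,0)))]))
```

```text
t 19.87 tcp [0.5785 0.1909 0.2347] lean fwd/left deg [25.8 -7.7] toolx [ 0.9   -0.011  0.437] F [ 0.2 -0.1 -0.8] j [ 50.6   0.8 -37.3  34.7 -46.2  13.9]
[-0.0763  0.18    0.2347]
wrist hook 0.93 [-0.0352  0.074   0.2403]
wrist lever 0.83 [-0.0513  0.172   0.2492]
wrist lever 0.34 [ 0.1068 -0.3209  0.0669]
scene hook 0.56 [-0.008   0.0512  0.2455]
scene lever_knob 0.71 [-0.0533  0.1889  0.2458]
scene lever 0.55 [-0.0548  0.1866  0.2571]
```

View pics/w7.png

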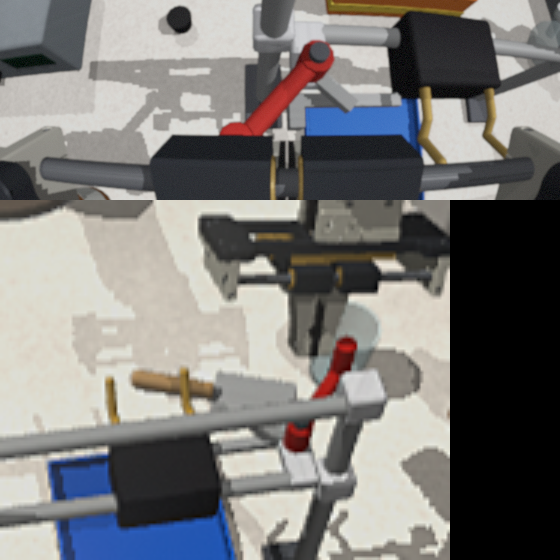

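Run:
```python
from h import *
f=wf(get_state()['tcp_pos'])
route([(-.088,.165,.235),(-.135,.165,.240),(-.135,.216,.240),(-.085,.220,.240),(-.04,.224,.240)])
```

```text
(-0.088, 0.165, 0.235)
0 slide [-0.069, 0.089, -0.025] turn 0.0
(-0.135, 0.165, 0.24)
0 slide [-0.267, 0.016, -0.166] turn 0.0
(-0.135, 0.216, 0.24)
0 slide [0.003, -0.338, -0.038] turn 0.0
(-0.085, 0.22, 0.24)
0 slide [0.3, -0.04, 0.142] turn 0.0
(-0.04, 0.224, 0.24)
0 slide [0.27, -0.038, 0.128] turn 0.0
```

Request:
{"op": "send_rows", "data": {
  "moves": [
    {"slide": [-0.04, 0.09, -0.02], "turn": 0, "gripper": 0},
    {"slide": [-0.2, 0.1, -0.11], "turn": 0, "gripper": 0},
    {"slide": [-0.34, 0.1, -0.19], "turn": 0, "gripper": 0},
    {"slide": [-0.34, 0, -0.2], "turn": 0, "gripper": 0},
    {"slide": [-0.34, -0.23, -0.23], "turn": 0, "gripper": 0}
  ]
}}

```text
time_s: 20.58
tcp_pos: [0.5182, 0.2253, 0.2404]
eef_rot: [173.5, -25.9, -1.0]
contact_force: [1.1, -0.2, 0.5]
gripper_width: 0.0003
gripper_force: 0.0
```

Request:
{"op": "send_rows", "data": {
  "moves": [
    {"slide": [0.1, -0.01, 0.05], "turn": 0, "gripper": 0},
    {"slide": [0.2, -0.03, 0.1], "turn": 0, "gripper": 0},
    {"slide": [0.3, -0.04, 0.14], "turn": 0, "gripper": 0},
    {"slide": [0.38, -0.05, 0.18], "turn": 0, "gripper": 0},
    {"slide": [0.45, -0.06, 0.21], "turn": 0, "gripper": 0}
  ]
}}

```text
time_s: 21.0
tcp_pos: [0.5957, 0.2395, 0.241]
eef_rot: [174.0, -26.0, -0.7]
contact_force: [-20.9, 29.6, -2.7]
gripper_width: 0.0007
gripper_force: 16.6
```

```bash
cat >> h.py <<'E'
def red(c,z=.262):
    d=snap(c); i=d['img'].astype(int); m=((i[...,0]>110)&(i[...,1]<60)&(i[...,2]<60)).astype(np.uint8)
    ys,xs=np.nonzero(m); k=(xs>220)&(xs<420)&(ys>140)&(ys<270); xs,ys=xs[k],ys[k]
    # extremes along main axis
    P=np.c_[xs,ys].astype(float); u=np.linalg.svd(P-P.mean(0),full_matrices=False)[2][0]; t=(P-P.mean(0))@u
    for e in(t<t.min()+3,t>t.max()-3): p=P[e].mean(0); print(c,'red end',p.round(1),wf(onz(d,p,z)))
E
python3 - <<'E'
from h import *
show();f=wf(get_state()['tcp_pos']); print(f); red('scene'); red('top')
route([(-.03,.224,.240)])
E
```

```text
t 21.0 tcp [0.5957 0.2395 0.241 ] lean fwd/left deg [26. -7.] toolx [ 0.898 -0.011  0.439] F [-20.9  29.6  -2.7] j [ 52.6   4.2 -32.6  34.1 -47.4  13.1]
[-0.0603  0.229   0.241 ]
scene red end [374.2 202.5] [-0.0754  0.2379  0.262 ]
scene red end [348.2 226.6] [-0.0154  0.1549  0.262 ]
top red end [223.4 183.4] [-0.0431  0.1878  0.262 ]
top red end [222. 184.] [-0.045   0.1916  0.262 ]
(-0.03, 0.224, 0.24)
0 slide [0.18, -0.003, 0.09] turn 0.0
```

Run:
```python
from h import *
route([(-.115,.229,.240),(-.115,.195,.240),(-.065,.205,.240),(-.03,.212,.24)])
```

```text
(-0.115, 0.229, 0.24)
0 slide [-0.329, -0.015, -0.16] turn 0.0
(-0.115, 0.195, 0.24)
0 slide [-0.003, 0.225, 0.024] turn 0.0
(-0.065, 0.205, 0.24)
0 slide [0.3, -0.078, 0.138] turn 0.0
(-0.03, 0.212, 0.24)
0 slide [0.21, -0.055, 0.097] turn 0.0
```

Request:
{"op": "send_rows", "data": {
  "moves": [
    {"slide": [-0.16, 0, -0.08], "turn": 0, "gripper": 0},
    {"slide": [-0.33, 0, -0.16], "turn": 0, "gripper": 0},
    {"slide": [-0.33, 0.12, -0.14], "turn": 0, "gripper": 0},
    {"slide": [-0.33, 0.21, -0.14], "turn": 0, "gripper": 0},
    {"slide": [-0.33, 0.21, -0.14], "turn": 0, "gripper": 0}
  ]
}}

```text
time_s: 21.52
tcp_pos: [0.5385, 0.2019, 0.2409]
eef_rot: [173.4, -25.9, -0.9]
contact_force: [0.7, -0.9, -0.5]
gripper_width: 0.0002
gripper_force: 0.0
```

Request:
{"op": "send_rows", "data": {
  "moves": [
    {"slide": [0.1, -0.03, 0.05], "turn": 0, "gripper": 0},
    {"slide": [0.2, -0.05, 0.09], "turn": 0, "gripper": 0},
    {"slide": [0.26, -0.07, 0.12], "turn": 0, "gripper": 0},
    {"slide": [0.32, -0.08, 0.15], "turn": 0, "gripper": 0},
    {"slide": [0.36, -0.09, 0.17], "turn": 0, "gripper": 0}
  ]
}}

```text
time_s: 21.93
tcp_pos: [0.6005, 0.2132, 0.2395]
eef_rot: [173.3, -25.9, -0.9]
contact_force: [-2.5, -0.6, 1.1]
gripper_width: 0.0003
gripper_force: 0.9
```

Run:
```python
from h import *
show();f=wf(get_state()['tcp_pos']); print(f); red('scene')
route([(-.03,.212,.240)])
```

```text
t 21.93 tcp [0.6005 0.2132 0.2395] lean fwd/left deg [25.8 -7.9] toolx [ 0.9   -0.014  0.436] F [-2.5 -0.6  1.1] j [ 50.4   3.7 -33.4  34.2 -47.   14.7]
[-0.0548  0.2028  0.2395]
scene red end [376.4 204.8] [-0.0677  0.2413  0.262 ]
scene red end [348.  226.6] [-0.0155  0.1545  0.262 ]
(-0.03, 0.212, 0.24)
0 slide [0.149, -0.065, 0.06] turn 0.0
```

Request:
{"op": "send_rows", "data": {
  "moves": [
    {"slide": [0.04, -0.02, 0.02], "turn": 0, "gripper": 0},
    {"slide": [0.08, -0.04, 0.04], "turn": 0, "gripper": 0},
    {"slide": [0.11, -0.05, 0.05], "turn": 0, "gripper": 0},
    {"slide": [0.15, -0.07, 0.06], "turn": 0, "gripper": 0},
    {"slide": [0.15, -0.07, 0.06], "turn": 0, "gripper": 0}
  ]
}}

```text
time_s: 22.4
tcp_pos: [0.625, 0.2233, 0.2403]
eef_rot: [173.3, -25.9, -0.8]
contact_force: [-0.4, -0.1, 0.2]
gripper_width: 0.0001
gripper_force: 0.5
```

Run:
```python
from h import *
show();f=wf(get_state()['tcp_pos']); print(f); red('scene'); 
for r in optics.look_for('scene','lever_knob')[:1]+optics.look_for('scene','hook')[:1]: print(wf(r['location']))
route([(-.02,.215,.240)])
```

```text
t 22.4 tcp [0.625  0.2233 0.2403] lean fwd/left deg [25.8 -7.8] toolx [ 0.9   -0.013  0.436] F [-0.4 -0.1  0.2] j [ 49.1   6.1 -30.5  33.9 -46.7  16.4]
[-0.0306  0.2135  0.2403]
scene red end [382.2 213.8] [-0.0391  0.2473  0.262 ]
scene red end [347.4 226.3] [-0.0166  0.1532  0.262 ]
[-0.0216  0.186   0.2472]
[-0.0056  0.0522  0.2428]
(-0.02, 0.215, 0.24)
0 slide [0.064, -0.011, 0.036] turn 0.0
```

Request:
{"op": "send_rows", "data": {
  "moves": [
    {"slide": [0.03, -0.01, 0.01], "turn": 0, "gripper": 0},
    {"slide": [0.05, -0.01, 0.02], "turn": 0, "gripper": 0},
    {"slide": [0.07, -0.01, 0.03], "turn": 0, "gripper": 0},
    {"slide": [0.09, -0.01, 0.04], "turn": 0, "gripper": 0},
    {"slide": [0.1, -0.01, 0.05], "turn": 0, "gripper": 0}
  ]
}}

```text
time_s: 22.97
tcp_pos: [0.6359, 0.2169, 0.2381]
eef_rot: [172.8, -25.4, -0.9]
contact_force: [-30.5, -21.3, 13.9]
gripper_width: 0.0003
gripper_force: 14.6
```

Run:
```python
from h import *
show();f=wf(get_state()['tcp_pos']); print(f); red('scene')
```

```text
t 22.97 tcp [0.6359 0.2169 0.2381] lean fwd/left deg [25.3 -8.4] toolx [ 0.903 -0.015  0.43 ] F [-30.5 -21.3  13.9] j [ 47.8   7.2 -29.2  33.5 -47.   17.8]
[-0.0196  0.2074  0.2381]
scene red end [382.4 215.4] [-0.0341  0.2465  0.262 ]
scene red end [347.4 226.3] [-0.0166  0.1532  0.262 ]
```

Run:
```python
from h import *
t=snap('top'); s=snap('scene')
for d,b in((s,(140,222,170,242)),(t,(385,225,425,250))):
    m=blue(d,b); ys,xs=np.nonzero(m); P=np.array([onz(d,(x,y),.130)[:2] for x,y in zip(xs,ys)])
    c=P.mean(0); u=np.linalg.svd(P-c,full_matrices=False)[2][0]; print(c.round(4),'bar yaw from y',np.degrees(np.arctan2(-u[0],u[1])).round(1),'len',np.ptp((P-c)@u).round(3))
g=dict(get_state()); p=fw(-.12,.195,.30); plan(p,st=g); g['tcp_pos']=p; plan([.46,-.34,.29],90,maxstep=.0405,st=g)
```

```text
[ 0.4743 -0.3428] bar yaw from y 176.1 len 0.034
[ 0.4743 -0.3424] bar yaw from y 179.5 len 0.031
0 slide [-0.432, 0.151, -0.652] turn 0.0
0 slide [-0.115, 0.993, 0.093] turn 0.389
1 slide [0.537, 0.993, 0.105] turn 0.389
2 slide [0.993, 0.498, 0.103] turn 0.222
3 slide [0.423, 0.049, 0.039] turn 0.0
```

Request:
{"op": "send_rows", "data": {
  "moves": [
    {"slide": [-0.15, 0.05, -0.15], "turn": 0, "gripper": 0},
    {"slide": [-0.28, 0.1, -0.32], "turn": 0, "gripper": 0},
    {"slide": [-0.43, 0.15, -0.5], "turn": 0, "gripper": 0},
    {"slide": [-0.43, 0.15, -0.65], "turn": 0, "gripper": 0},
    {"slide": [-0.43, 0.15, -0.65], "turn": 0, "gripper": 0}
  ]
}}

```text
time_s: 23.53
tcp_pos: [0.5393, 0.2156, 0.3071]
eef_rot: [173.7, -26.2, -0.8]
contact_force: [0.5, 0.5, 0.4]
gripper_width: 0.0006
gripper_force: 0.0
```

Run:
```python
from h import *
show(); red('scene'); 
for n in('lever_knob','hook'):
  for r in optics.look_for('scene',n)[:1]: print(n,wf(r['location']))
plan([.46,-.34,.29],90,maxstep=.0405)
```

```text
t 23.53 tcp [0.5393 0.2156 0.3071] lean fwd/left deg [26.1 -7.4] toolx [ 0.897 -0.013  0.442] F [0.5 0.5 0.4] j [ 57.9  -4.  -31.4  30.6 -58.   14.4]
scene red end [382.  213.6] [-0.0395  0.247   0.262 ]
scene red end [347.6 226.4] [-0.0161  0.1536  0.262 ]
lever_knob [-0.0199  0.1837  0.2473]
hook [-0.0072  0.0523  0.2439]
0 slide [-0.125, 0.993, 0.077] turn 0.389
1 slide [0.525, 0.993, 0.087] turn 0.389
2 slide [0.993, 0.51, 0.086] turn 0.222
3 slide [0.479, 0.06, 0.037] turn 0.0
```

Run:
```python
from h import *
import h
d=snap('scene'); i=d['img'].astype(int)
def mask(i):
    m=(i[...,0]>110)&(i[...,1]<60)&(i[...,2]<60); m[:140]=0;m[270:]=0;m[:,:320]=0;m[:,420:]=0; return m
def model(a,O):
    h.O=O; m=np.zeros((420,560),np.uint8); q=[]
    for zz in(.238,.283):
        for t in np.linspace(0,6.28,24): q.append(proj1(fw(-.03-.072*np.cos(a)+.009*np.cos(t),.165+.072*np.sin(a)+.009*np.sin(t),zz)))
    return cv2.convexHull(np.array(q,np.float32))[:,0]
def proj1(p):
    q=R.from_euler('xyz',d['attitude'],degrees=True).inv().apply(np.array(p)-d['origin']); u=np.array(d['intrinsics'])@(q/q[2]); return u[:2]
i1=cv2.imread('pics/scene1.png')[:,:,::-1].astype(int)
for n,im in(('start',i1),('now',i)):
    ys,xs=np.nonzero(mask(im)); k=xs>xs.max()-6 if n=='now' else ys<ys.min()+8
    print(n,'cols',xs.min(),xs.max(),'rows',ys.min(),ys.max(),'at maxcol rows',ys[xs>=xs.max()-1].min(),ys[xs>=xs.max()-1].max(),'top cols',xs[ys<=ys.min()+1].min(),xs[ys<=ys.min()+1].max())
for O in((.650,.004),(.650,.009)):
  for a in(0,.1,.2,1.3,1.4,1.5,1.6):
    q=model(a,np.array(O)); print(O,a,'cols',q[:,0].min().round(1),q[:,0].max().round(1),'rows',q[:,1].min().round(1),q[:,1].max().round(1))
```

```text
start cols 342 352 rows 192 228 at maxcol rows 227 228 top cols 342 346
now cols 346 384 rows 212 228 at maxcol rows 213 215 top cols 379 383
(0.65, 0.004) 0 cols 336.9 346.3 rows 190.1 206.5
(0.65, 0.004) 0.1 cols 339.6 349.1 rows 189.9 206.2
(0.65, 0.004) 0.2 cols 342.4 352.0 rows 189.9 206.2
(0.65, 0.004) 1.3 cols 368.5 379.4 rows 203.4 219.8
(0.65, 0.004) 1.4 cols 369.9 380.9 rows 205.6 222.0
(0.65, 0.004) 1.5 cols 371.0 382.1 rows 207.9 224.3
(0.65, 0.004) 1.6 cols 371.9 383.1 rows 210.3 226.7
(0.65, 0.009) 0 cols 338.8 348.2 rows 189.9 206.2
(0.65, 0.009) 0.1 cols 341.5 351.1 rows 189.6 206.0
(0.65, 0.009) 0.2 cols 344.3 353.9 rows 189.6 205.9
(0.65, 0.009) 1.3 cols 370.4 381.4 rows 203.1 219.5
(0.65, 0.009) 1.4 cols 371.8 382.9 rows 205.3 221.7
(0.65, 0.009) 1.5 cols 372.9 384.1 rows 207.6 224.0
(0.65, 0.009) 1.6 cols 373.8 385.1 rows 210.0 226.4
```

Request:
{"op": "send_rows", "data": {
  "moves": [
    {"slide": [-0.12, 0.99, 0.08], "turn": 0.39, "gripper": 0},
    {"slide": [-0.12, 0.99, 0.08], "turn": 0.39, "gripper": 0},
    {"slide": [-0.12, 0.99, 0.08], "turn": 0.39, "gripper": 0},
    {"slide": [-0.12, 0.99, 0.08], "turn": 0.39, "gripper": 0},
    {"slide": [-0.12, 0.99, 0.08], "turn": 0.39, "gripper": 0}
  ]
}}

```text
time_s: 24.15
tcp_pos: [0.5173, 0.0606, 0.2973]
eef_rot: [-169.4, -24.5, -40.3]
contact_force: [0.5, -0.6, -0.1]
gripper_width: 0.0002
gripper_force: 0.0
```

Request:
{"op": "send_rows", "data": {
  "moves": [
    {"slide": [0.52, 0.99, 0.09], "turn": 0.39, "gripper": 0.6},
    {"slide": [0.52, 0.99, 0.09], "turn": 0.39, "gripper": 0.6},
    {"slide": [0.52, 0.99, 0.09], "turn": 0.39, "gripper": 0.6},
    {"slide": [0.52, 0.99, 0.09], "turn": 0.39, "gripper": 0.6},
    {"slide": [0.52, 0.99, 0.09], "turn": 0.39, "gripper": 0.6}
  ]
}}

```text
time_s: 24.57
tcp_pos: [0.4919, -0.1078, 0.293]
eef_rot: [-157.2, -14.1, -76.2]
contact_force: [-0.2, 0.7, -0.3]
gripper_width: 0.0281
gripper_force: 0.0
```

Request:
{"op": "send_rows", "data": {
  "moves": [
    {"slide": [0.99, 0.5, 0.09], "turn": 0.22, "gripper": 0.6},
    {"slide": [0.99, 0.5, 0.09], "turn": 0.22, "gripper": 0.6},
    {"slide": [0.99, 0.5, 0.09], "turn": 0.22, "gripper": 0.6},
    {"slide": [0.99, 0.5, 0.09], "turn": 0.22, "gripper": 0.6},
    {"slide": [0.99, 0.5, 0.09], "turn": 0.22, "gripper": 0.6}
  ]
}}

```text
time_s: 24.98
tcp_pos: [0.4686, -0.2746, 0.2895]
eef_rot: [-154.1, -6.1, -94.2]
contact_force: [1.9, 0.3, 1.0]
gripper_width: 0.0521
gripper_force: 0.0
```

Run:
```python
from h import *
show(); w=snap('wrist')
for n in('basket_handle','basket'):
  for r in optics.look_for('wrist',n)[:3]: print(n,round(r['p'],2),np.round(r['location'],3),wproj(w,r['location']))
plan([.46,-.34,.26],0)
```

```text
t 24.98 tcp [ 0.4686 -0.2746  0.2895] lean fwd/left deg [25.6 -8.1] toolx [-0.074 -0.992  0.106] F [1.9 0.3 1. ] j [ -6.  -12.6 -31.6   6.6 -45.   -0.4]
basket_handle 0.58 [ 0.469 -0.343  0.062] [364. 144.]
basket 0.64 [ 0.473 -0.345  0.061] [361. 143.]
0 slide [0.458, 0.14, 0.205] turn 0.0
```

Run:
```python
from h import *
w=snap('wrist'); m=blue(w,(280,60,460,235)); n,l,st,c=cv2.connectedComponentsWithStats(m); k=1+st[1:,4].argmax(); print(st[k],c[k])
ys,xs=np.nonzero(l==k); P=np.array([wz(w,(x,y),.130)[:2] for x,y in zip(xs,ys)]); cc=P.mean(0); u=np.linalg.svd(P-cc,full_matrices=False)[2][0]
print('sleeve',cc.round(4),'yaw',np.degrees(np.arctan2(-u[0],u[1])).round(1),'len',np.ptp((P-cc)@u).round(3),'wid',np.ptp((P-cc)@[-u[1],u[0]]).round(3))
plan([.474,-.343,.19],-2)
```

```text
[342 118  11  34 325] [346.62461538 134.46153846]
sleeve [ 0.4753 -0.3433] yaw -1.6 len 0.036 wid 0.011
0 slide [0.432, 0.263, 0.665] turn -0.022
```

Run:
```python
from h import *
plan([.4575,-.338,.166],-2)
```

```text
0 slide [0.389, 0.432, 0.757] turn -0.022
```

Request:
{"op": "send_rows", "data": {
  "moves": [
    {"slide": [0.2, 0.22, 0.25], "turn": -0.02, "gripper": 0.6},
    {"slide": [0.39, 0.43, 0.45], "turn": -0.02, "gripper": 0.6},
    {"slide": [0.39, 0.43, 0.65], "turn": -0.02, "gripper": 0.6},
    {"slide": [0.39, 0.43, 0.76], "turn": -0.02, "gripper": 0.6},
    {"slide": [0.39, 0.43, 0.76], "turn": -0.02, "gripper": 0.6}
  ]
}}

```text
time_s: 25.6
tcp_pos: [0.4574, -0.3358, 0.1607]
eef_rot: [-154.6, -6.6, -92.0]
contact_force: [0.8, 0.2, -0.4]
gripper_width: 0.0524
gripper_force: 0.0
```

Run:
```python
from h import *
show(); w=snap('wrist'); m=blue(w,(200,40,460,330)); n,l,st,c=cv2.connectedComponentsWithStats(m); k=1+st[1:,4].argmax(); print(st[k],c[k])
ys,xs=np.nonzero(l==k); P=np.array([wz(w,(x,y),.130)[:2] for x,y in zip(xs,ys)]); print('sleeve',P.mean(0).round(4))
for n in('basket_handle',):
  for r in optics.look_for('wrist',n)[:1]: print(n,round(r['p'],2),np.round(r['location'],3),wproj(w,r['location']))
plan([.492,-.348,.095])
```

```text
t 25.6 tcp [ 0.4574 -0.3358  0.1607] lean fwd/left deg [25.3 -7.5] toolx [-0.034 -0.993  0.115] F [ 0.8  0.2 -0.4] j [-17.   -2.  -37.3  -1.3 -28.5  17.6]
[276 192  15  50 689] [282.82728592 216.30333817]
sleeve [ 0.4749 -0.3427]
basket_handle 0.91 [ 0.472 -0.35   0.056] [321. 197.]
0 slide [0.015, 0.008, 0.527] turn 0.0
```

Request:
{"op": "send_rows", "data": {
  "moves": [
    {"slide": [0, 0, 0.15], "turn": 0, "gripper": 0.6},
    {"slide": [0.01, 0, 0.3], "turn": 0, "gripper": 0.6},
    {"slide": [0.01, 0.01, 0.42], "turn": 0, "gripper": 0.6},
    {"slide": [0.01, 0.01, 0.53], "turn": 0, "gripper": 0.6},
    {"slide": [0.01, 0.01, 0.53], "turn": 0, "gripper": 0.6}
  ]
}}

```text
time_s: 26.12
tcp_pos: [0.493, -0.3474, 0.0946]
eef_rot: [-154.2, -6.8, -91.9]
contact_force: [-0.3, 0.5, -0.5]
gripper_width: 0.0529
gripper_force: 0.0
```

Run:
```python
from h import *
show(); w=snap('wrist'); g=get_state(); r=R.from_euler('xyz',g['eef_rot'],degrees=True); print(g['gripper_width'])
m=blue(w,(200,40,460,400)); n,l,st,c=cv2.connectedComponentsWithStats(m); k=1+st[1:,4].argmax(); print(st[k],c[k])
ys,xs=np.nonzero(l==k); P=np.array([wz(w,(x,y),.130) for x,y in zip(xs,ys)]); print('sleeve',P.mean(0).round(4),'in tool',r.inv().apply(P.mean(0)-g['tcp_pos']).round(4))
```

```text
t 26.12 tcp [ 0.493  -0.3474  0.0946] lean fwd/left deg [25.8 -7.7] toolx [-0.034 -0.992  0.118] F [-0.3  0.5 -0.5] j [-17.1   6.6 -38.8  -2.2 -18.   18.6]
0.05228622319536027
[278 229  24  40 832] [288.99759615 249.18028846]
sleeve [ 0.4746 -0.3509  0.13  ] in tool [ 0.0079  0.0016 -0.0379]
```

Request:
{"op": "send_rows", "data": {
  "moves": [
    {"slide": [0, 0, 0], "turn": 0, "gripper": 0},
    {"slide": [0, 0, 0], "turn": 0, "gripper": 0},
    {"slide": [0, 0, 0], "turn": 0, "gripper": 0},
    {"slide": [0, 0, 0], "turn": 0, "gripper": 0},
    {"slide": [0, 0, 0], "turn": 0, "gripper": 0}
  ],
  "newtons": 25
}}

```text
time_s: 26.58
tcp_pos: [0.4918, -0.3491, 0.0962]
eef_rot: [-154.1, -6.8, -92.1]
contact_force: [-1.2, 0.3, -0.2]
gripper_width: 0.025
gripper_force: 0.0
```

Request:
{"op": "send_rows", "data": {
  "moves": [
    {"slide": [0, 0, 0], "turn": 0, "gripper": 0},
    {"slide": [0, 0, 0], "turn": 0, "gripper": 0},
    {"slide": [0, 0, 0], "turn": 0, "gripper": 0},
    {"slide": [0, 0, 0], "turn": 0, "gripper": 0},
    {"slide": [0, 0, 0], "turn": 0, "gripper": 0}
  ]
}}

```text
time_s: 27.0
tcp_pos: [0.4917, -0.3492, 0.0955]
eef_rot: [-154.1, -6.8, -92.1]
contact_force: [-2.1, 1.5, 4.3]
gripper_width: 0.0111
gripper_force: 24.9
```

Run:
```python
from h import *
for c,b in(('top',(245,180,310,215)),('scene',(240,190,330,260))):
    d=snap(c); x0,y0,x1,y1=b; hs=cv2.cvtColor(np.ascontiguousarray(d['img']),cv2.COLOR_RGB2HSV)[y0:y1,x0:x1]
    m=((hs[...,0]>10)&(hs[...,0]<28)&(hs[...,1]>90)).astype(np.uint8); n,l,st,ce=cv2.connectedComponentsWithStats(m)
    for k in range(1,n):
        if st[k,4]>=6:
            ys,xs=np.nonzero(l==k); e=(ys>=ys.max()-1) if c=='top' else (ys<=ys.min()+1); p=(xs[e].mean()+x0,(ys.max() if c=='top' else ys.min())+y0)
            print(c,st[k],'tip px',p,'tip',wf(onz(d,p,.25)),'mean@.235',wf(onz(d,ce[k]+[x0,y0],.235)))
    for r in optics.look_for(c,'hook')[:1]+optics.look_for(c,'hook_seat')[:1]+optics.look_for(c,'lever')[:1]: print(round(r['p'],2),wf(r['location']))
```

```text
top [16  6  3  7 11] tip px (np.float64(261.0), np.int64(192)) tip [-0.0624  0.0806  0.25  ] mean@.235 [-0.0492  0.0806  0.235 ]
top [37  7  3  4  9] tip px (np.float64(283.3333333333333), np.int64(190)) tip [-0.0545  0.017   0.25  ] mean@.235 [-0.0467  0.0179  0.235 ]
0.75 [-0.0275  0.0544  0.2407]
0.9 [-0.0301  0.0548  0.2427]
0.67 [-0.029   0.1893  0.2519]
scene [ 54  16  27  15 152] tip px (np.float64(306.0), np.int64(206)) tip [-0.1     0.0683  0.25  ] mean@.235 [-0.0928  0.0728  0.235 ]
scene [45 19  5 16 45] tip px (np.float64(286.0), np.int64(209)) tip [-0.0986  0.0166  0.25  ] mean@.235 [-0.0861  0.0166  0.235 ]
0.94 [-0.0087  0.0523  0.2438]
0.84 [-0.0088  0.0528  0.2411]
0.46 [-0.0207  0.1858  0.2536]
```

```bash
cat >> h.py <<'E'
OFF=np.array([.0167,-.0062,-.0345])
def broute(pts):
    g=dict(get_state())
    print('bar now',wf(np.array(g['tcp_pos'])-OFF))
    for p in pts:
        t=fw(*p)+OFF; print(p); plan(t,st=g,maxstep=.036); g['tcp_pos']=t
E
python3 - <<'E'
from h import *
broute([(-.19,-.345,.22),(-.17,-.22,.335),(-.16,.05,.335)])
E
```

```text
bar now [-0.1656 -0.3565  0.1301]
(-0.19, -0.345, 0.22)
0 slide [-0.003, -0.117, -0.615] turn 0.0
(-0.17, -0.22, 0.335)
0 slide [-0.738, -0.487, -0.719] turn 0.0
(-0.16, 0.05, 0.335)
0 slide [-0.993, -0.075, -0.095] turn 0.0
1 slide [-0.795, -0.06, -0.076] turn 0.0
```

Request:
{"op": "send_rows", "data": {
  "moves": [
    {"slide": [0, 0.02, -0.08], "turn": 0, "gripper": 0},
    {"slide": [0, -0.02, -0.2], "turn": 0, "gripper": 0},
    {"slide": [0, -0.06, -0.35], "turn": 0, "gripper": 0},
    {"slide": [0, -0.1, -0.5], "turn": 0, "gripper": 0},
    {"slide": [0, -0.12, -0.61], "turn": 0, "gripper": 0}
  ]
}}

```text
time_s: 27.82
tcp_pos: [0.4677, -0.3373, 0.1856]
eef_rot: [-154.2, -6.8, -92.1]
contact_force: [0.6, -0.8, -1.6]
gripper_width: 0.011
gripper_force: 24.9
```

Request:
{"op": "send_rows", "data": {
  "moves": [
    {"slide": [-0.12, -0.1, -0.14], "turn": 0, "gripper": 0},
    {"slide": [-0.27, -0.2, -0.28], "turn": 0, "gripper": 0},
    {"slide": [-0.42, -0.3, -0.43], "turn": 0, "gripper": 0},
    {"slide": [-0.58, -0.4, -0.58], "turn": 0, "gripper": 0},
    {"slide": [-0.74, -0.49, -0.72], "turn": 0, "gripper": 0}
  ]
}}

```text
time_s: 28.23
tcp_pos: [0.4911, -0.212, 0.3004]
eef_rot: [-154.2, -6.8, -92.2]
contact_force: [1.7, 0.5, -2.4]
gripper_width: 0.0115
gripper_force: 25.0
```

Request:
{"op": "send_rows", "data": {
  "moves": [
    {"slide": [-0.2, -0.01, -0.02], "turn": 0, "gripper": 0},
    {"slide": [-0.4, -0.03, -0.04], "turn": 0, "gripper": 0},
    {"slide": [-0.6, -0.05, -0.06], "turn": 0, "gripper": 0},
    {"slide": [-0.8, -0.06, -0.08], "turn": 0, "gripper": 0},
    {"slide": [-0.99, -0.07, -0.09], "turn": 0, "gripper": 0}
  ]
}}

```text
time_s: 28.65
tcp_pos: [0.5002, -0.0624, 0.2984]
eef_rot: [-154.2, -6.8, -92.1]
contact_force: [0.0, -0.6, -2.6]
gripper_width: 0.0111
gripper_force: 25.0
```

Run:
```python
from h import *
show(); print(get_state()['gripper_width']); broute([(-.16,.05,.335),(-.120,.05,.29)])
```

```text
t 28.65 tcp [ 0.5002 -0.0624  0.2984] lean fwd/left deg [25.8 -7.8] toolx [-0.037 -0.992  0.118] F [ 0.  -0.6 -2.6] j [ 30.4 -18.  -40.9  24.7 -50.7 -44. ]
0.011125887598195296
bar now [-0.1648 -0.0695  0.3329]
(-0.16, 0.05, 0.335)
0 slide [-0.79, -0.068, -0.087] turn 0.0
(-0.12, 0.05, 0.29)
0 slide [-0.038, -0.11, 0.384] turn 0.0
```

Request:
{"op": "send_rows", "data": {
  "moves": [
    {"slide": [-0.2, -0.02, -0.02], "turn": 0, "gripper": 0},
    {"slide": [-0.4, -0.03, -0.04], "turn": 0, "gripper": 0},
    {"slide": [-0.6, -0.05, -0.06], "turn": 0, "gripper": 0},
    {"slide": [-0.74, -0.06, -0.08], "turn": 0, "gripper": 0},
    {"slide": [-0.79, -0.07, -0.09], "turn": 0, "gripper": 0}
  ]
}}

```text
time_s: 29.07
tcp_pos: [0.5088, 0.0583, 0.3007]
eef_rot: [-154.2, -6.8, -92.0]
contact_force: [0.8, -0.1, -1.9]
gripper_width: 0.0112
gripper_force: 25.0
```

Request:
{"op": "send_rows", "data": {
  "moves": [
    {"slide": [0, -0.02, 0.08], "turn": 0, "gripper": 0},
    {"slide": [-0.01, -0.05, 0.18], "turn": 0, "gripper": 0},
    {"slide": [-0.03, -0.08, 0.28], "turn": 0, "gripper": 0},
    {"slide": [-0.04, -0.11, 0.38], "turn": 0, "gripper": 0},
    {"slide": [-0.04, -0.11, 0.38], "turn": 0, "gripper": 0}
  ]
}}

```text
time_s: 29.48
tcp_pos: [0.5481, 0.0538, 0.2534]
eef_rot: [-154.4, -7.0, -92.2]
contact_force: [-0.1, -0.7, -3.0]
gripper_width: 0.0109
gripper_force: 25.0
```

```bash
cat >> h.py <<'E'
def sleeve(c,z):
    d=snap(c); b=(130,60,460,400) if c=='wrist' else (250,150,330,240); m=blue(d,b); f=wz if c=='wrist' else onz
    n,l,st,ce=cv2.connectedComponentsWithStats(m)
    for k in range(1,n):
        if 8<st[k,4]<1200: print(c,st[k],wf(f(d,ce[k],z)))
E
python3 - <<'E'
from h import *
show(); sleeve('wrist',.29); sleeve('scene',.29)
w=snap('wrist'); hs=cv2.cvtColor(np.ascontiguousarray(w['img']),cv2.COLOR_RGB2HSV); m=((hs[...,0]>10)&(hs[...,0]<28)&(hs[...,1]>110)).astype(np.uint8); m[250:]=0
n,l,st,ce=cv2.connectedComponentsWithStats(m)
for k in range(1,n):
    if st[k,4]>25: print(st[k],wf(wz(w,ce[k],.235)))
broute([(-.088,.05,.272),(-.084,.05,.25),(-.082,.05,.236)])
E
```

```text
t 29.48 tcp [0.5481 0.0538 0.2534] lean fwd/left deg [25.5 -8. ] toolx [-0.038 -0.992  0.121] F [-0.1 -0.7 -3. ] j [ 40.7  -8.6 -42.2  31.4 -45.8 -61.4]
wrist [298 167   8   9  67] [-0.1264 -0.0009  0.29  ]
wrist [311 167  10   9  78] [-0.1333 -0.0016  0.29  ]
wrist [324 167  11   9  82] [-0.1399 -0.0018  0.29  ]
wrist [339 168  11   8  87] [-0.147 -0.002  0.29 ]
wrist [354 168  11   9  82] [-0.1538 -0.0024  0.29  ]
wrist [369 169  12   9  90] [-0.1609 -0.0026  0.29  ]
wrist [298 178   9  14  94] [-0.1266  0.0054  0.29  ]
wrist [310 178  11  12 104] [-0.1333  0.0045  0.29  ]
wrist [324 179  11  12 115] [-0.1402  0.0042  0.29  ]
wrist [338 180  11  12 112] [-0.1471  0.0041  0.29  ]
wrist [353 181  12  11 113] [-0.1541  0.0038  0.29  ]
wrist [368 181  12  12 122] [-0.161   0.0034  0.29  ]
wrist [298 193   8  13  94] [-0.127   0.0124  0.29  ]
wrist [310 193  10  11 106] [-0.1335  0.0113  0.29  ]
wrist [324 194  10  11 109] [-0.1404  0.0111  0.29  ]
wrist [338 194  11  12 125] [-0.1473  0.0108  0.29  ]
wrist [353 196  11  12 121] [-0.1543  0.0107  0.29  ]
wrist [368 197  11  11 120] [-0.
[... 659 characters left out ...]
5  0.29  ]
wrist [309 236  11   5  44] [-0.1344  0.0302  0.29  ]
wrist [276 297  21   6  99] [-0.1215  0.0653  0.29  ]
scene [291 190   3   4   9] [-0.1207  0.0357  0.29  ]
scene [266 234  20   6  62] [ 0.005  -0.0198  0.29  ]
[ 105    0   23  250 2388] [ 0.1107 -0.038   0.235 ]
[534   0  21  10  65] [-0.265  -0.1193  0.235 ]
[ 141   66   55  151 5187] [ 0.0264 -0.0254  0.235 ]
[ 210   72   17   98 1282] [-0.0318 -0.0321  0.235 ]
[227 178  53  16 555] [-0.0634  0.0143  0.235 ]
bar now [-0.1202  0.048   0.2909]
(-0.088, 0.05, 0.272)
0 slide [-0.031, -0.14, 0.204] turn 0.0
(-0.084, 0.05, 0.25)
0 slide [-0.018, 0.039, 0.143] turn 0.0
(-0.082, 0.05, 0.236)
0 slide [-0.011, 0.028, 0.089] turn 0.0
```

Request:
{"op": "send_rows", "data": {
  "moves": [
    {"slide": [0, -0.06, -0.01], "turn": 0, "gripper": 0},
    {"slide": [-0.01, -0.12, 0.04], "turn": 0, "gripper": 0},
    {"slide": [-0.01, -0.14, 0.12], "turn": 0, "gripper": 0},
    {"slide": [-0.02, -0.14, 0.2], "turn": 0, "gripper": 0},
    {"slide": [-0.02, -0.14, 0.2], "turn": 0, "gripper": 0}
  ]
}}

```text
time_s: 30.05
tcp_pos: [0.5817, 0.055, 0.2384]
eef_rot: [-154.2, -6.8, -92.1]
contact_force: [-0.3, -0.9, -2.7]
gripper_width: 0.0112
gripper_force: 25.0
```

Request:
{"op": "send_rows", "data": {
  "moves": [
    {"slide": [0, 0.01, 0.03], "turn": 0, "gripper": 0},
    {"slide": [0, 0.02, 0.06], "turn": 0, "gripper": 0},
    {"slide": [-0.01, 0.03, 0.09], "turn": 0, "gripper": 0},
    {"slide": [-0.01, 0.04, 0.12], "turn": 0, "gripper": 0},
    {"slide": [-0.01, 0.04, 0.14], "turn": 0, "gripper": 0}
  ]
}}

```text
time_s: 30.47
tcp_pos: [0.5843, 0.0536, 0.2172]
eef_rot: [-154.1, -6.8, -92.1]
contact_force: [-0.3, -0.1, -2.8]
gripper_width: 0.0109
gripper_force: 25.0
```

Run:
```python
from h import *
show(); print(get_state()['gripper_width']); broute([(-.082,.048,.236)])
w=snap('wrist'); hs=cv2.cvtColor(np.ascontiguousarray(w['img']),cv2.COLOR_RGB2HSV); m=((hs[...,0]>10)&(hs[...,0]<28)&(hs[...,1]>110)).astype(np.uint8); m[250:]=0;m[:,:200]=0
n,l,st,ce=cv2.connectedComponentsWithStats(m)
for k in range(1,n):
    if st[k,4]>80:
        ys,xs=np.nonzero(l==k); e=xs>=xs.max()-2; print(st[k],'mean',wf(wz(w,ce[k],.235)),'tip',wf(wz(w,(xs.max(),ys[e].mean()),.248)))
s=snap('scene'); m=blue(s,(240,150,320,215)); ys,xs=np.nonzero(m); print('scene sleeve px',xs.mean() if len(xs) else None, ys.mean() if len(ys) else None, len(xs))
```

```text
t 30.47 tcp [0.5843 0.0536 0.2172] lean fwd/left deg [25.8 -7.8] toolx [-0.037 -0.992  0.118] F [-0.3 -0.1 -2.8] j [ 36.2  -3.3 -43.7  35.2 -37.9 -62.7]
0.010897282215482031
bar now [-0.0837  0.0486  0.2517]
(-0.082, 0.048, 0.236)
0 slide [-0.009, 0.035, 0.099] turn 0.0
[ 216   63   16  108 1309] mean [-0.0296 -0.0284  0.235 ] tip [-0.0439 -0.0365  0.248 ]
[239 184  40  19 585] mean [-0.0564  0.0145  0.235 ] tip [-0.0755  0.0129  0.248 ]
[295 191  34  20 406] mean [-0.0892  0.015   0.235 ] tip [-0.1025  0.0146  0.248 ]
scene sleeve px 297.90909090909093 212.36363636363637 11
```

Request:
{"op": "send_rows", "data": {
  "moves": [
    {"slide": [0, 0.01, 0.02], "turn": 0, "gripper": 0},
    {"slide": [0, 0.02, 0.04], "turn": 0, "gripper": 0},
    {"slide": [-0.01, 0.03, 0.06], "turn": 0, "gripper": 0},
    {"slide": [-0.01, 0.04, 0.08], "turn": 0, "gripper": 0},
    {"slide": [-0.01, 0.04, 0.09], "turn": 0, "gripper": 0}
  ]
}}

```text
time_s: 30.98
tcp_pos: [0.5859, 0.0541, 0.2035]
eef_rot: [-154.0, -6.7, -92.1]
contact_force: [1.6, 1.4, 1.7]
gripper_width: 0.0111
gripper_force: 25.1
```

Request:
{"op": "send_rows", "data": {
  "moves": [
    {"slide": [0, 0, 0.01], "turn": 0, "gripper": 0},
    {"slide": [0, 0.01, 0.02], "turn": 0, "gripper": 0},
    {"slide": [0, 0.01, 0.03], "turn": 0, "gripper": 0},
    {"slide": [0, 0.01, 0.03], "turn": 0, "gripper": 0},
    {"slide": [0, 0.01, 0.03], "turn": 0, "gripper": 0}
  ]
}}

```text
time_s: 31.4
tcp_pos: [0.5873, 0.0539, 0.2001]
eef_rot: [-153.9, -6.7, -92.1]
contact_force: [7.1, -0.0, 3.8]
gripper_width: 0.0111
gripper_force: 25.1
```

Run:
```python
from h import *
show(); broute([]); w=snap('wrist'); hs=cv2.cvtColor(np.ascontiguousarray(w['img']),cv2.COLOR_RGB2HSV); m=((hs[...,0]>10)&(hs[...,0]<28)&(hs[...,1]>110)).astype(np.uint8); m[250:]=0;m[:,:200]=0
n,l,st,ce=cv2.connectedComponentsWithStats(m)
for k in range(1,n):
    if st[k,4]>80: print(st[k],'mean',wf(wz(w,ce[k],.235)))
```

```text
t 31.4 tcp [0.5873 0.0539 0.2001] lean fwd/left deg [26.  -7.7] toolx [-0.036 -0.993  0.116] F [ 7.1 -0.   3.8] j [ 35.2  -2.2 -45.8  37.9 -34.7 -65.1]
bar now [-0.0807  0.049   0.2346]
[ 204   57   24  115 2133] mean [-0.034  -0.0276  0.235 ]
[226 185  55  22 855] mean [-0.0598  0.0144  0.235 ]
[297 193  26  23 383] mean [-0.0916  0.0155  0.235 ]
```

Request:
{"op": "send_rows", "data": {
  "moves": [
    {"slide": [0, 0, 0], "turn": 0, "gripper": 0.14},
    {"slide": [0, 0, 0], "turn": 0, "gripper": 0.18},
    {"slide": [0, 0, 0], "turn": 0, "gripper": 0.22},
    {"slide": [0, 0, 0], "turn": 0, "gripper": 0.26},
    {"slide": [0, 0, 0], "turn": 0, "gripper": 0.26}
  ]
}}

```text
time_s: 31.87
tcp_pos: [0.5846, 0.052, 0.1971]
eef_rot: [-154.2, -6.8, -92.2]
contact_force: [0.1, -0.4, -0.5]
gripper_width: 0.0224
gripper_force: 0.0
```

Run:
```python
from h import *
show(); print(get_state()['gripper_width']); w=snap('wrist'); m=blue(w,(255,215,305,330)); n,l,st,ce=cv2.connectedComponentsWithStats(m); k=1+st[1:,4].argmax(); print(st[k],wf(wz(w,ce[k],.232)))
hs=cv2.cvtColor(np.ascontiguousarray(w['img']),cv2.COLOR_RGB2HSV); m=((hs[...,0]>10)&(hs[...,0]<28)&(hs[...,1]>110)).astype(np.uint8); m[250:]=0;m[:,:200]=0
n,l,st,ce=cv2.connectedComponentsWithStats(m)
for k in range(1,n):
    if st[k,4]>80: print(st[k],'mean',wf(wz(w,ce[k],.235)))
```

```text
t 31.87 tcp [0.5846 0.052  0.1971] lean fwd/left deg [25.7 -7.9] toolx [-0.037 -0.992  0.119] F [ 0.1 -0.4 -0.5] j [ 35.2  -2.2 -46.   37.7 -34.8 -65.1]
0.022418143591430555
[268 233  23  36 694] [-0.0787  0.0396  0.232 ]
[ 200   59   24  116 2394] mean [-0.0356 -0.0286  0.235 ]
[219 189  55  22 881] mean [-0.0602  0.0143  0.235 ]
[289 196  26  25 391] mean [-0.0914  0.0155  0.235 ]
```

Request:
{"op": "send_rows", "data": {
  "moves": [
    {"slide": [0, -0.02, 0], "turn": 0, "gripper": 0.26},
    {"slide": [0, -0.02, -0.06], "turn": 0, "gripper": 0.26},
    {"slide": [0, -0.02, -0.15], "turn": 0, "gripper": 0.28},
    {"slide": [0, -0.02, -0.28], "turn": 0, "gripper": 0.3},
    {"slide": [0, -0.01, -0.42], "turn": 0, "gripper": 0.3}
  ]
}}

```text
time_s: 32.33
tcp_pos: [0.559, 0.0599, 0.2546]
eef_rot: [-154.3, -6.9, -92.2]
contact_force: [-0.1, 0.8, 0.1]
gripper_width: 0.0259
gripper_force: 0.0
```

Request:
{"op": "send_rows", "data": {
  "moves": [
    {"slide": [0, 0, -0.2], "turn": 0, "gripper": 0.3},
    {"slide": [0, 0.1, -0.4], "turn": 0, "gripper": 0.3},
    {"slide": [0, 0.3, -0.55], "turn": 0, "gripper": 0.3},
    {"slide": [0, 0.5, -0.65], "turn": 0, "gripper": 0.3},
    {"slide": [0, 0.6, -0.65], "turn": 0, "gripper": 0.3}
  ]
}}

```text
time_s: 32.75
tcp_pos: [0.4348, 0.0703, 0.3046]
eef_rot: [-154.0, -6.6, -92.1]
contact_force: [0.2, 0.7, 0.3]
gripper_width: 0.0264
gripper_force: 0.0
```

```bash
cat > chk.py <<'E'
from h import *
show(); s=snap('scene'); t=snap('top'); w=snap('wrist')
for c in('scene','top','wrist'):
  for n in('basket','basket_handle','hook','lever_knob','flask','oil_bottle','beaker'):
    for r in optics.look_for(c,n)[:3]: 
        if r['p']>.4: print(c,n,round(r['p'],2),np.round(r['location'],3),wf(r['location']))
m=blue(w,(150,30,450,330)); n,l,st,ce=cv2.connectedComponentsWithStats(m)
for k in range(1,n):
    if st[k,4]>150 : print(st[k],wf(wz(w,ce[k],.232)))
E
python3 chk.py
```

```text
t 32.75 tcp [0.4348 0.0703 0.3046] lean fwd/left deg [25.9 -7.6] toolx [-0.037 -0.993  0.115] F [0.2 0.7 0.3] j [ 61.3 -23.3 -44.4  28.8 -65.3 -73.3]
scene basket 0.9 [0.568 0.037 0.214] [-0.0831  0.0256  0.2136]
scene basket 0.77 [ 0.326 -0.272  0.04 ] [-0.316  -0.2895  0.0404]
scene basket_handle 0.71 [ 0.325 -0.274  0.04 ] [-0.3173 -0.291   0.04  ]
scene hook 0.75 [0.643 0.062 0.246] [-0.0084  0.0525  0.2455]
scene lever_knob 0.6 [0.632 0.193 0.248] [-0.0229  0.1832  0.2484]
scene flask 0.72 [ 0.753 -0.356  0.087] [ 0.1126 -0.3618  0.0873]
scene oil_bottle 0.61 [0.518 0.431 0.098] [-0.1426  0.4184  0.0981]
scene beaker 0.77 [0.41  0.306 0.058] [-0.2476  0.2909  0.0582]
top basket 0.87 [ 0.323 -0.272  0.046] [-0.3195 -0.2891  0.0456]
top basket 0.84 [0.574 0.062 0.138] [-0.0771  0.0514  0.1385]
top basket_handle 0.71 [ 0.322 -0.27   0.04 ] [-0.3209 -0.2876  0.04  ]
top basket_handle 0.58 [0.571 0.058 0.138] [-0.0804  0.0472  0.1379]
top hook 0.78 [0.626 0.066 0.242] [-0.0257  0.0563  0.2418]
top lever_knob 0.5 [0.629 0.203 0.25 ] [-0.0262  0.1934  0.2503]
top flask 0.88 [ 0.723 -0.35   0.085] [ 0.0826 -0.3573  0.0848]
top oil_bottle 0.87 [0.497 0.433 0.114] [-0.1641  0.4201  0.1136]
top beaker 0.75 [0.415 0.32  0.035] [-0.243   0.3052  0.0354]
wrist basket 0.66 [0.568 0.06  0.146] [-0.0833  0.0489  0.1461]
wrist basket 0.65 [0.608 0.06  0.245] [-0.0436  0.0497  0.2454]
wrist basket 0.59 [ 0.301 -0.231  0.002] [-0.3425 -0.2491  0.0024]
wrist basket_handle 0.83 [0.568 0.06  0.141] [-0.0829  0.0493  0.1412]
wrist basket_handle 0.41 [ 0.298 -0.227  0.008] [-0.346  -0.2454  0.0085]
wrist hook 0.59 [0.608 0.058 0.242] [-0.0434  0.0479  0.2422]
wrist oil_bottle 0.6 [0.634 0.026 0.211] [-0.0161  0.0167  0.2112]
[ 247  129   99  111 6439] [-0.2036  0.0235  0.232 ]
[188 176  12  38 403] [-0.0763  0.0485  0.232 ]
```

Request:
{"op": "send_rows", "data": {
  "moves": [
    {"slide": [0, 0.2, -0.1], "turn": 0, "gripper": 0.3},
    {"slide": [0, 0.2, -0.1], "turn": 0, "gripper": 0.3},
    {"slide": [0, 0.2, -0.1], "turn": 0, "gripper": 0.3},
    {"slide": [0, 0.2, -0.1], "turn": 0, "gripper": 0.3},
    {"slide": [0, 0.2, -0.1], "turn": 0, "gripper": 0.3}
  ]
}}

```text
time_s: 34.37
tcp_pos: [0.4032, 0.0723, 0.3037]
eef_rot: [-154.1, -6.8, -92.1]
contact_force: [0.4, 0.9, 0.2]
gripper_width: 0.0263
gripper_force: 0.0
```

Request:
{"op": "send_rows", "data": {
  "moves": [
    {"slide": [0, 0, 0], "turn": 0, "gripper": 0.3},
    {"slide": [0, 0, 0], "turn": 0, "gripper": 0.3},
    {"slide": [0, 0, 0], "turn": 0, "gripper": 0.3},
    {"slide": [0, 0, 0], "turn": 0, "gripper": 0.3},
    {"slide": [0, 0, 0], "turn": 0, "gripper": 0.3}
  ]
}}

```text
time_s: 34.78
tcp_pos: [0.4031, 0.0718, 0.3035]
eef_rot: [-154.1, -6.8, -92.2]
contact_force: [-0.0, -0.6, -0.0]
gripper_width: 0.0263
gripper_force: 0.0
```

Request:
{"op": "send_rows", "data": {
  "moves": [
    {"slide": [0, 0, 0], "turn": 0, "gripper": 0.3},
    {"slide": [0, 0, 0], "turn": 0, "gripper": 0.3},
    {"slide": [0, 0, 0], "turn": 0, "gripper": 0.3},
    {"slide": [0, 0, 0], "turn": 0, "gripper": 0.3},
    {"slide": [0, 0, 0], "turn": 0, "gripper": 0.3}
  ]
}}

```text
time_s: 35.2
tcp_pos: [0.403, 0.0721, 0.3036]
eef_rot: [-154.1, -6.8, -92.1]
contact_force: [0.6, -0.5, 0.3]
gripper_width: 0.0261
gripper_force: 0.0
```

Run:
```python
from h import *
import time
show(); red('scene')
prev=None
for i in range(6):
    w=snap('wrist'); m=blue(w,(130,120,245,230)); n,l,st,ce=cv2.connectedComponentsWithStats(m); k=1+st[1:,4].argmax()
    g=w['img'].astype(int); d=np.abs(g-prev)[60:330,60:245].max() if prev is not None else 0; prev=g
    ys,xs=np.nonzero(l==k); print(st[k],wf(wz(w,ce[k],.232)),'maxdiff',d)
    e=[ (xs[ys==y].mean(),y) for y in(ys.min()+2,ys.max()-2)]; 
print('ends',[wf(wz(w,p,.232)) for p in e])
for r in optics.look_for('wrist','basket')[:1]: print(wf(r['location']))
print(get_state()['time_s'])
```

```text
t 35.2 tcp [0.403  0.0721 0.3036] lean fwd/left deg [25.8 -7.8] toolx [-0.037 -0.992  0.118] F [ 0.6 -0.5  0.3] j [ 69.6 -27.2 -46.   28.2 -71.1 -79.4]
scene red end [382.  213.6] [-0.0395  0.247   0.262 ]
scene red end [347.6 226.4] [-0.0161  0.1536  0.262 ]
[167 175  12  36 385] [-0.0763  0.0486  0.232 ] maxdiff 0
[167 175  12  36 385] [-0.0762  0.0487  0.232 ] maxdiff 24
[167 175  12  36 386] [-0.0763  0.0487  0.232 ] maxdiff 25
[167 175  12  36 386] [-0.0763  0.0486  0.232 ] maxdiff 23
[167 175  12  36 386] [-0.0763  0.0486  0.232 ] maxdiff 24
[167 175  12  36 384] [-0.0763  0.0486  0.232 ] maxdiff 22
ends [array([-0.0766,  0.0319,  0.232 ]), array([-0.0765,  0.0657,  0.232 ])]
[-0.0854  0.0466  0.1485]
35.6
```

```bash
python3 -c "
from plant import order
print(order.close_job())"
```

```text
the job is handed in; nothing more can be done
None
```

The job is handed in at about 36 s. By camera and force readings, the hook is home, the lever is locked at about 1.6 rad, the basket hangs at rest on both prongs over the tray, and the bystanders have not moved.

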